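# Cull rocking mounting plates on the surface plate

## Task

Check the mounting plates on the rack one by one, beginning at the end of the rack nearest the robot: slide each into the corner of the fence on the steel surface plate, its long side along the left bar, and with the plate released press down on a corner with the closed fingertips to find out whether it rocks. Lay the plates that stand true side by side on the floor of the low wooden tray and the warped, rocking ones side by side on the floor of the deep black bin, all feet down and none on another, and leave the cast and the round box where they are.

Things in the scene. Friction and masses are not known exactly. Their poses are not given: they have to be found in the camera images.
- plate_1: grey mounting plate, body 84 x 64 x 8 mm, grip bar on top along its x (36 long, 16 wide, 24 mm high), domed feet at (+-36, +-26) mm. Origin under its centre in the foot plane: body z 6 to 14 mm, bar top 38 mm; x along the 84 mm side. 120 g. True or warped (see surface_plate), its name says nothing; None if absent. Starts at the rack's near end
- plate_2: grey mounting plate, body 84 x 64 x 8 mm, grip bar on top along its x (36 long, 16 wide, 24 mm high), domed feet at (+-36, +-26) mm. Origin under its centre in the foot plane: body z 6 to 14 mm, bar top 38 mm; x along the 84 mm side. 120 g. True or warped (see surface_plate), its name says nothing; None if absent. Starts at the rack's near end
- plate_3: grey mounting plate, body 84 x 64 x 8 mm, grip bar on top along its x (36 long, 16 wide, 24 mm high), domed feet at (+-36, +-26) mm. Origin under its centre in the foot plane: body z 6 to 14 mm, bar top 38 mm; x along the 84 mm side. 120 g. True or warped (see surface_plate), its name says nothing; None if absent. Starts at the rack's second place from the near end
- plate_4: grey mounting plate, body 84 x 64 x 8 mm, grip bar on top along its x (36 long, 16 wide, 24 mm high), domed feet at (+-36, +-26) mm. Origin under its centre in the foot plane: body z 6 to 14 mm, bar top 38 mm; x along the 84 mm side. 120 g. True or warped (see surface_plate), its name says nothing; None if absent. Starts at the rack's second place from the near end
- plate_5: grey mounting plate, body 84 x 64 x 8 mm, grip bar on top along its x (36 long, 16 wide, 24 mm high), domed feet at (+-36, +-26) mm. Origin under its centre in the foot plane: body z 6 to 14 mm, bar top 38 mm; x along the 84 mm side. 120 g. True or warped (see surface_plate), its name says nothing; None if absent. Starts at the rack's third place from the near end (may be empty)
- plate_6: grey mounting plate, body 84 x 64 x 8 mm, grip bar on top along its x (36 long, 16 wide, 24 mm high), domed feet at (+-36, +-26) mm. Origin under its centre in the foot plane: body z 6 to 14 mm, bar top 38 mm; x along the 84 mm side. 120 g. True or warped (see surface_plate), its name says nothing; None if absent. Starts at the rack's far end
- plate_7: grey mounting plate, body 84 x 64 x 8 mm, grip bar on top along its x (36 long, 16 wide, 24 mm high), domed feet at (+-36, +-26) mm. Origin under its centre in the foot plane: body z 6 to 14 mm, bar top 38 mm; x along the 84 mm side. 120 g. True or warped (see surface_plate), its name says nothing; None if absent. Starts at the rack's far end
- rack: fixed grey metal rack, 340 x 70 mm, left or right (pass tray on the other side). Two rails along its x axis (away from the robot), 36 mm apart, tops at z = 18 mm, carry the plates under their middles, feet hanging free, 84 mm sides across the rails. Origin under its centre; places at x = -123 (near), -41, +41 (may be empty), +123 mm (far)
- near_end (a point): near end of the rack's rails, on their top, 165 mm from the rack's centre
- surface_plate: fixed dark steel reference plate 200 x 160 x 20 mm, origin under its centre, with an L fence. On its flat top a true plate stands on all four feet; a warped one has one diagonal pair of feet 2.5 mm lower than the other, so it leans about 0.06 rad and rocks over when its raised corner (foot 5 mm up) is pressed
- home (a point): on the surface plate's top, same axes: centre of a plate lying home, its 64 mm end against the far fence and its 84 mm side against the left fence (home, or turned half round). The fences are steel bars 12 mm wide, 12 mm high above the top; inner faces 42 mm from here in +x and 32 mm in +y
- pass_tray: loose low wooden tray (0.6 kg), outside 336 x 120 x 18 mm, walls and floor 4 mm; inside 328 (x) x 112 mm (y). Origin under its centre, x along its length, pointing away from the robot. Holds four plates side by side, their 84 mm sides across it
- reject_bin: loose deeper black bin (0.6 kg) behind the surface plate, outside 120 (x) x 262 (y) x 45 mm high, walls and floor 4 mm. Origin under its centre
- cast_white: bystander: plaster jaw cast, 50 x 60 x 36 mm, in front at the left
- round_box_1: bystander: round lidded box, 56 mm across, 35 mm high, in front at the right

How it is judged (in metres and radians):
On the way, in this order (a step that is already met when the one before it is completed fails the run):
1. plate_1, if present, lies home in the fence corner (within 4 mm and 4 degrees) and is pressed down near a corner, the surface plate bearing over 3.5 N (x of plate_1 in the frame of home between -0.004 and 0.004 m and y of plate_1 in the frame of home between -0.004 and 0.004 m and angle between the x axis of plate_1 and the x axis of home, either way round below 0.07 rad and angle between plate_1's own z axis and vertical below 0.12 rad and contact force between plate_1 and surface_plate above 3.5 N and contact force between the fingers and plate_1 above 2 N and (x of the grasp point in the frame of plate_1 above 0.018 m or x of the grasp point in the frame of plate_1 below -0.018 m) and (y of the grasp point in the frame of plate_1 above 0.01 m or y of the grasp point in the frame of plate_1 below -0.01 m)), for 0.1 s.
2. plate_2, if present, lies home in the fence corner (within 4 mm and 4 degrees) and is pressed down near a corner, the surface plate bearing over 3.5 N (x of plate_2 in the frame of home between -0.004 and 0.004 m and y of plate_2 in the frame of home between -0.004 and 0.004 m and angle between the x axis of plate_2 and the x axis of home, either way round below 0.07 rad and angle between plate_2's own z axis and vertical below 0.12 rad and contact force between plate_2 and surface_plate above 3.5 N and contact force between the fingers and plate_2 above 2 N and (x of the grasp point in the frame of plate_2 above 0.018 m or x of the grasp point in the frame of plate_2 below -0.018 m) and (y of the grasp point in the frame of plate_2 above 0.01 m or y of the grasp point in the frame of plate_2 below -0.01 m)), for 0.1 s.
3. plate_3, if present, lies home in the fence corner (within 4 mm and 4 degrees) and is pressed down near a corner, the surface plate bearing over 3.5 N (x of plate_3 in the frame of home between -0.004 and 0.004 m and y of plate_3 in the frame of home between -0.004 and 0.004 m and angle between the x axis of plate_3 and the x axis of home, either way round below 0.07 rad and angle between plate_3's own z axis and vertical below 0.12 rad and contact force between plate_3 and surface_plate above 3.5 N and contact force between the fingers and plate_3 above 2 N and (x of the grasp point in the frame of plate_3 above 0.018 m or x of the grasp point in the frame of plate_3 below -0.018 m) and (y of the grasp point in the frame of plate_3 above 0.01 m or y of the grasp point in the frame of plate_3 below -0.01 m)), for 0.1 s.
4. plate_4, if present, lies home in the fence corner (within 4 mm and 4 degrees) and is pressed down near a corner, the surface plate bearing over 3.5 N (x of plate_4 in the frame of home between -0.004 and 0.004 m and y of plate_4 in the frame of home between -0.004 and 0.004 m and angle between the x axis of plate_4 and the x axis of home, either way round below 0.07 rad and angle between plate_4's own z axis and vertical below 0.12 rad and contact force between plate_4 and surface_plate above 3.5 N and contact force between the fingers and plate_4 above 2 N and (x of the grasp point in the frame of plate_4 above 0.018 m or x of the grasp point in the frame of plate_4 below -0.018 m) and (y of the grasp point in the frame of plate_4 above 0.01 m or y of the grasp point in the frame of plate_4 below -0.01 m)), for 0.1 s.
5. plate_5, if present, lies home in the fence corner (within 4 mm and 4 degrees) and is pressed down near a corner, the surface plate bearing over 3.5 N (x of plate_5 in the frame of home between -0.004 and 0.004 m and y of plate_5 in the frame of home between -0.004 and 0.004 m and angle between the x axis of plate_5 and the x axis of home, either way round below 0.07 rad and angle between plate_5's own z axis and vertical below 0.12 rad and contact force between plate_5 and surface_plate above 3.5 N and contact force between the fingers and plate_5 above 2 N and (x of the grasp point in the frame of plate_5 above 0.018 m or x of the grasp point in the frame of plate_5 below -0.018 m) and (y of the grasp point in the frame of plate_5 above 0.01 m or y of the grasp point in the frame of plate_5 below -0.01 m)), for 0.1 s.
6. plate_6, if present, lies home in the fence corner (within 4 mm and 4 degrees) and is pressed down near a corner, the surface plate bearing over 3.5 N (x of plate_6 in the frame of home between -0.004 and 0.004 m and y of plate_6 in the frame of home between -0.004 and 0.004 m and angle between the x axis of plate_6 and the x axis of home, either way round below 0.07 rad and angle between plate_6's own z axis and vertical below 0.12 rad and contact force between plate_6 and surface_plate above 3.5 N and contact force between the fingers and plate_6 above 2 N and (x of the grasp point in the frame of plate_6 above 0.018 m or x of the grasp point in the frame of plate_6 below -0.018 m) and (y of the grasp point in the frame of plate_6 above 0.01 m or y of the grasp point in the frame of plate_6 below -0.01 m)), for 0.1 s.
7. plate_7, if present, lies home in the fence corner (within 4 mm and 4 degrees) and is pressed down near a corner, the surface plate bearing over 3.5 N (x of plate_7 in the frame of home between -0.004 and 0.004 m and y of plate_7 in the frame of home between -0.004 and 0.004 m and angle between the x axis of plate_7 and the x axis of home, either way round below 0.07 rad and angle between plate_7's own z axis and vertical below 0.12 rad and contact force between plate_7 and surface_plate above 3.5 N and contact force between the fingers and plate_7 above 2 N and (x of the grasp point in the frame of plate_7 above 0.018 m or x of the grasp point in the frame of plate_7 below -0.018 m) and (y of the grasp point in the frame of plate_7 above 0.01 m or y of the grasp point in the frame of plate_7 below -0.01 m)), for 0.1 s.
At the end, for the whole second after the job is handed in: plates that stand true lie on the pass tray floor (tilt under 0.03 rad, centre within 140 mm and 35 mm of its centre along x and y); warped ones, which lean 0.03 to 0.10 rad by their own feet, stand on the reject bin floor (centre within 55 mm and 125 mm); all at rest (((x of plate_1 in the frame of pass_tray between -0.14 and 0.14 m and y of plate_1 in the frame of pass_tray between -0.035 and 0.035 m and z of plate_1 in the frame of pass_tray between -0.002 and 0.01 m and angle between plate_1's own z axis and vertical below 0.03 rad) or (x of plate_1 in the frame of reject_bin between -0.055 and 0.055 m and y of plate_1 in the frame of reject_bin between -0.125 and 0.125 m and z of plate_1 in the frame of reject_bin between -0.002 and 0.012 m and angle between plate_1's own z axis and vertical between 0.03 and 0.1 rad)) and linear speed of each of plate_1, plate_2, plate_3, plate_4, plate_5, plate_6, plate_7, pass_tray, reject_bin below 0.02 m/s and ((x of plate_2 in the frame of pass_tray between -0.14 and 0.14 m and y of plate_2 in the frame of pass_tray between -0.035 and 0.035 m and z of plate_2 in the frame of pass_tray between -0.002 and 0.01 m and angle between plate_2's own z axis and vertical below 0.03 rad) or (x of plate_2 in the frame of reject_bin between -0.055 and 0.055 m and y of plate_2 in the frame of reject_bin between -0.125 and 0.125 m and z of plate_2 in the frame of reject_bin between -0.002 and 0.012 m and angle between plate_2's own z axis and vertical between 0.03 and 0.1 rad)) and ((x of plate_3 in the frame of pass_tray between -0.14 and 0.14 m and y of plate_3 in the frame of pass_tray between -0.035 and 0.035 m and z of plate_3 in the frame of pass_tray between -0.002 and 0.01 m and angle between plate_3's own z axis and vertical below 0.03 rad) or (x of plate_3 in the frame of reject_bin between -0.055 and 0.055 m and y of plate_3 in the frame of reject_bin between -0.125 and 0.125 m and z of plate_3 in the frame of reject_bin between -0.002 and 0.012 m and angle between plate_3's own z axis and vertical between 0.03 and 0.1 rad)) and ((x of plate_4 in the frame of pass_tray between -0.14 and 0.14 m and y of plate_4 in the frame of pass_tray between -0.035 and 0.035 m and z of plate_4 in the frame of pass_tray between -0.002 and 0.01 m and angle between plate_4's own z axis and vertical below 0.03 rad) or (x of plate_4 in the frame of reject_bin between -0.055 and 0.055 m and y of plate_4 in the frame of reject_bin between -0.125 and 0.125 m and z of plate_4 in the frame of reject_bin between -0.002 and 0.012 m and angle between plate_4's own z axis and vertical between 0.03 and 0.1 rad)) and ((x of plate_5 in the frame of pass_tray between -0.14 and 0.14 m and y of plate_5 in the frame of pass_tray between -0.035 and 0.035 m and z of plate_5 in the frame of pass_tray between -0.002 and 0.01 m and angle between plate_5's own z axis and vertical below 0.03 rad) or (x of plate_5 in the frame of reject_bin between -0.055 and 0.055 m and y of plate_5 in the frame of reject_bin between -0.125 and 0.125 m and z of plate_5 in the frame of reject_bin between -0.002 and 0.012 m and angle between plate_5's own z axis and vertical between 0.03 and 0.1 rad)) and ((x of plate_6 in the frame of pass_tray between -0.14 and 0.14 m and y of plate_6 in the frame of pass_tray between -0.035 and 0.035 m and z of plate_6 in the frame of pass_tray between -0.002 and 0.01 m and angle between plate_6's own z axis and vertical below 0.03 rad) or (x of plate_6 in the frame of reject_bin between -0.055 and 0.055 m and y of plate_6 in the frame of reject_bin between -0.125 and 0.125 m and z of plate_6 in the frame of reject_bin between -0.002 and 0.012 m and angle between plate_6's own z axis and vertical between 0.03 and 0.1 rad)) and ((x of plate_7 in the frame of pass_tray between -0.14 and 0.14 m and y of plate_7 in the frame of pass_tray between -0.035 and 0.035 m and z of plate_7 in the frame of pass_tray between -0.002 and 0.01 m and angle between plate_7's own z axis and vertical below 0.03 rad) or (x of plate_7 in the frame of reject_bin between -0.055 and 0.055 m and y of plate_7 in the frame of reject_bin between -0.125 and 0.125 m and z of plate_7 in the frame of reject_bin between -0.002 and 0.012 m and angle between plate_7's own z axis and vertical between 0.03 and 0.1 rad))); the robot touches nothing.
It fails at once if the cast_white is pushed more than 25 mm away (distance of cast_white from where it was at the start of the episode above 0.025 m).
It fails at once if the round_box_1 is pushed more than 25 mm away (distance of round_box_1 from where it was at the start of the episode above 0.025 m).
Of plate_1, plate_2 only 1 to 1 are there at a start; the rules pass over those that are not, and their reading is None.
Of plate_3, plate_4 only 1 to 1 are there at a start; the rules pass over those that are not, and their reading is None.
Of plate_5, bench_brush only 1 to 1 are there at a start; the rules pass over those that are not, and their reading is None.
Of plate_6, plate_7 only 1 to 1 are there at a start; the rules pass over those that are not, and their reading is None.
At some moment in a run one of pass_tray, reject_bin may be knocked a few centimetres aside while the robot is not near it.
Once in a run the grip may slacken for a moment while it holds something.
It also fails if it takes over 210 s, if anything falls off the work surface, if the arm or the gripper's body presses on something with over 40 N, if the wrist force passes 120 N, or if a joint passes its speed limit or range.

## Robot

A 6-joint arm with a two-finger parallel gripper is mounted at the origin on a cart in front of the work surface, level with it; the furniture and walls round the work are solid. World frame = base frame: x ahead of the robot, y to its left, z up, the work surface at z = 0. Lengths are in mm, angles in rad, forces in N, time in s.
With the tool pointing down it reaches from about 250 to 725 mm from the base axis. Payload 4 kg.
Tool frame: the origin (TCP) lies midway between the tips of the shut fingers; the grasp point (between the pads) lies bot.hold_point_z behind it (bot.hold_point_z is the distance from the TCP to the grasp point, in mm); z points along the fingers, y is the direction in which the jaws open and shut (so a half turn about z gives the same grasp; the last joint's range is limited). The gripper opens to 85 mm and grips with 20 to 120 N. Pads are 22 mm wide; open, the fingers measure 114 mm over their backs; the gripper's body (76 mm by 85 mm) begins 54 mm behind the grasp point. The pads swing forward as they close: fully open they stand 13 mm farther back than shut.
Start: joints at [-1.333, 0.241, 0.005, 1.335, 0, 1.571], TCP at [117.781, -485.929, 231.306] pointing down, gripper open.
Joint ranges: [-2.72, 2.72], [-1.05, 1.87], [-1.09, 1.28], [-1.99, 2.15], [-1.42, 1.44], [-3.14, 3.14]. Speed limits (rad/s): [2.79, 2.79, 3.14, 3.14, 3.14, 3.14].

## Interface

Orientations are given as a unit quaternion [w, x, y, z].
In Python, from plant import bot gives the robot as it stands.
- The arm moves only by the shell command python3 -m creep 'ROWS' [OPENING]. ROWS is text: rows parted by semicolons, each of 6 numbers parted by spaces: the shift along the world's x, y, z in cm, then the turn, a rotation vector about the world's x, y, z in rad. A call has 1 to 10 rows; each row shifts and turns the pose as measured when the row begins; what a row does not reach is not made up. A row lasts 1/8 s, in which the tool goes at most 62.5 mm and 10.7 degrees, less where a joint would pass 70% of its speed; a pose out of reach is approached as far as the arm can. A call with a gripper value outside its range is refused whole. OPENING is the finger opening in cm, from 0 to 8.54, set as the call begins (- or left out, the last holds). The fingers move at their own pace and stop on an object; the grip force is fixed at half the most. Time passes only in rows, so rows that do not move let the fingers close. It gives the time, the measured TCP pose, the force and the opening at its end, in the units of the state.
- bot.get_obs(): the state, without advancing time (a new reading comes with each control period).
- bot.read_camera(name): name is "side" or "top"; returns a dict with "color" (420x560x3 uint8, blue, green, red), "intrinsics" (3x3 intrinsics, pixels), "view" (4x4, takes a point from world to camera coordinates). Camera axes: x right, y down, z forward; pixel columns grow to the right and rows downward; lengths in mm; the calibration is good to about 2 mm. A picture is of the moment at which its call begins. There is no depth.
- bot.close_job(): hands the job in, once; it reports no verdict.
The state is a dict: "time_s": time; "q": joint angles; "joint_vel": joint speeds; "tau": joint torques, N m; "eef_pos": TCP position; "ee_rot": TCP orientation; "contact_force": force on the tool from outside, world axes, zero at the start; "ft_torque": the same for the moment, N m; "grip_width": finger opening in mm.
Only numpy, scipy, OpenCV 4.12 (cv2) and the standard library are available. Lean on these libraries where they do the work, as an engineer would, in place of code of your own. Each camera call takes 0.05 s, during which the arm holds its last target.

## Working session

There is one attempt and no reset: what is moved stays moved. The work goes in short steps, Python scripts to look and compute and a shell command to move; the robot and the scene stay as the last step left them, time stands still between calls to the robot, and variables do not carry over. Pictures are saved under pics/ and viewed, and the job is handed in when it is done.

```bash
ls; mkdir -p pics
python3 - <<'E'
from plant import bot
import cv2,numpy as np
o=bot.get_obs(); print(o, bot.hold_point_z)
for n in ("top","side"):
    r=bot.read_camera(n); cv2.imwrite(f"pics/{n}0.png",r["color"]); print(r["intrinsics"],r["view"])
E
```

```text
pics
{'time_s': 0.0, 'q': array([-1.33301295e+00,  2.41458316e-01,  3.71553539e-03,  1.33521299e+00,
       -5.08910071e-06,  1.57080501e+00]), 'joint_vel': array([ 6.05641357e-04, -1.42534373e-03,  2.37938666e-04, -1.11902208e-03,
       -1.57065524e-05,  1.46005016e-03]), 'tau': array([-2.37972054e-04, -3.72317111e+01,  2.52408206e+01,  1.71051087e-02,
       -6.96785537e-05,  4.25848881e-06]), 'eef_pos': array([ 117.62165154, -485.30725304,  230.38701586]), 'ee_rot': array([-1.07179701e-03,  9.92940640e-01,  1.18607415e-01, -1.30598936e-04]), 'contact_force': array([-0.33978354, -0.48171802,  0.76407935]), 'ft_torque': array([0.04217824, 0.02966105, 0.02426785]), 'grip_width': 85.23857091533245} 18.700000000000003
[[416.24941905   0.         280.93029576]
 [  0.         416.24941905 213.69166237]
 [  0.           0.           1.        ]] [[-7.57889897e-03 -9.99969289e-01 -1.99543819e-03 -3.61009293e-01]
 [-9.97579719e-01  7.69868613e-03 -6.91045147e-02  5.15620569e+02]
 [ 6.91177546e-02  1.46687254e-03 -9.97607430e-01  1.07116811e+03]
 [ 0.00000000e+00  0.00000000e+00  0.00000000e+00  1.00000000e+00]]
[[394.65781072   0.         277.76084515]
 [  0.         394.65781072 214.41245932]
 [  0.           0.           1.        ]] [[-8.77083358e-01 -4.79812723e-01  2.24618124e-02  4.51739827e+02]
 [-1.81504750e-01  2.87764261e-01 -9.40344488e-01  1.25851491e+02]
 [ 4.44725543e-01 -8.28837427e-01 -3.39481533e-01  6.52297230e+02]
 [ 0.00000000e+00  0.00000000e+00  0.00000000e+00  1.00000000e+00]]
```

View pics/top0.png

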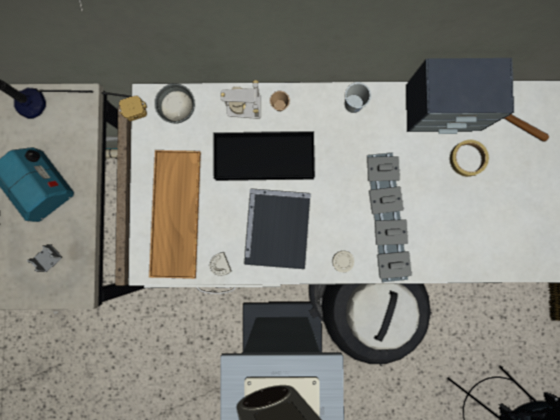

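View pics/side0.png

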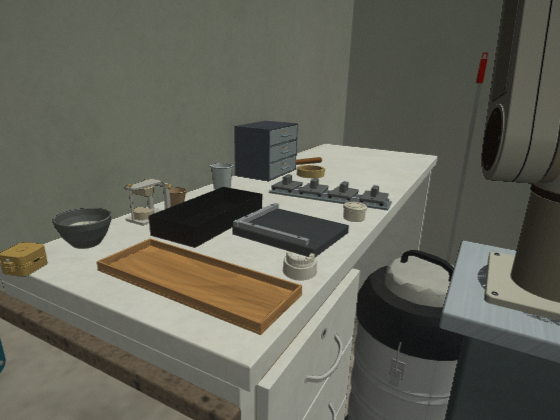

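The top view shows four plates on the rack at right (pixels 396,264; 391,232; 386,199; 383,167). The third place is filled. The fence on the surface plate lies at left and far. I'll enlarge to measure.

```bash
cat > h.py <<'E'
from plant import bot
import cv2,numpy as np,sys
def cam(n="top"):
    return bot.read_camera(n)
def proj(r,P):
    P=np.atleast_2d(P); c=(r["view"][:3,:3]@P.T).T+r["view"][:3,3]
    p=(r["intrinsics"]@c.T).T; return p[:,:2]/p[:,2:]
def unproj(r,uv,z):
    R=r["view"][:3,:3];t=r["view"][:3,3]; C=-R.T@t
    d=R.T@np.linalg.inv(r["intrinsics"])@np.array([uv[0],uv[1],1.])
    return C+d*(z-C[2])/d[2]
def crop(r,x0,y0,w,h,s,name):
    c=cv2.resize(r["color"][y0:y0+h,x0:x0+w],None,fx=s,fy=s,interpolation=cv2.INTER_CUBIC)
    st=10
    for x in range((x0//st+1)*st,x0+w,st):
        cv2.line(c,((x-x0)*s,0),((x-x0)*s,6 if x%50 else 14),(0,255,255),1)
        if x%20==0: cv2.putText(c,str(x),((x-x0)*s-10,24),0,.35,(0,0,255),1)
    for y in range((y0//st+1)*st,y0+h,st):
        cv2.line(c,(0,(y-y0)*s),(6 if y%50 else 14,(y-y0)*s),(0,255,255),1)
        if y%20==0: cv2.putText(c,str(y),(16,(y-y0)*s+4),0,.35,(0,0,255),1)
    cv2.imwrite(f"pics/{name}.png",c)
E
python3 - <<'E'
from h import *
r=cam(); crop(r,360,145,60,140,4,"c_rack"); crop(r,235,180,90,100,6,"c_sp"); crop(r,145,120,180,165,4,"c_tray")
E
```

```text
(no output)
```

View pics/c_rack.png

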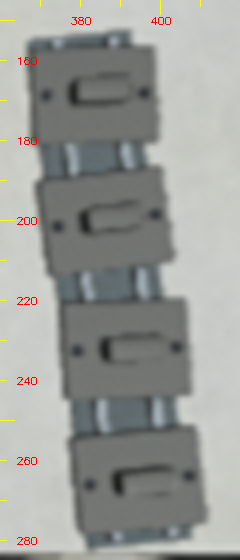

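View pics/c_sp.png

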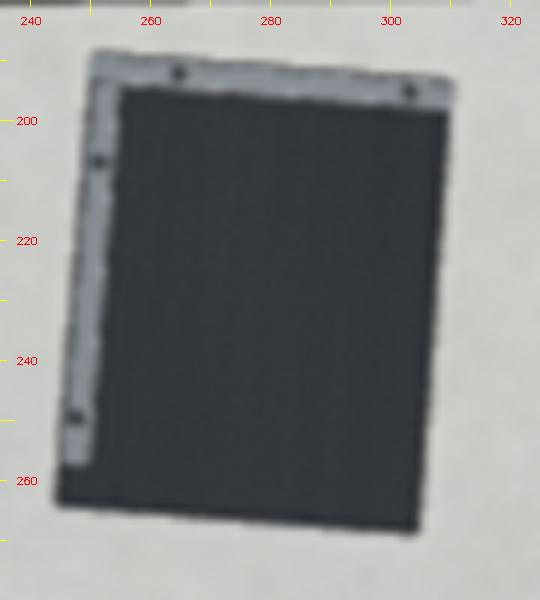

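View pics/c_tray.png

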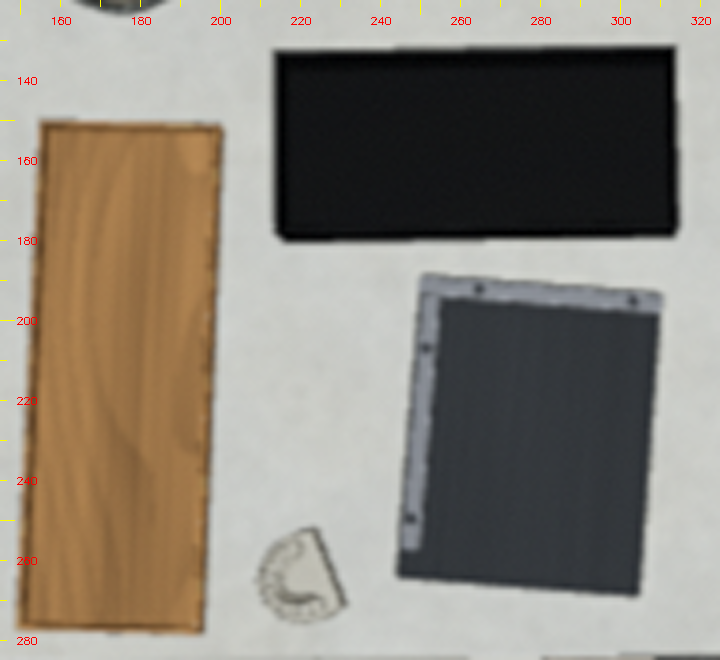

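```bash
cat > m.py <<'E'
from h import *
r=cam()
def conv(pts,s,x0,y0): return [((a+.5)/s-.5+x0,(b+.5)/s-.5+y0) for a,b in pts]
def fit(pts3,model): # 2D rigid: model->world
    A=np.array(pts3)[:,:2]; M=np.array(model,float)
    a=A.mean(0);m=M.mean(0);H=(M-m).T@(A-a)
    th=np.arctan2(H[0,1]-H[1,0],H[0,0]+H[1,1]);R=np.array([[np.cos(th),-np.sin(th)],[np.sin(th),np.cos(th)]])
    t=a-R@m; res=np.abs((R@M.T).T+t-A).max(); return t.round(1),round(th,4),res.round(1)
print("cam",-r["view"][:3,:3].T@r["view"][:3,3])
def rect(lx,ly): return [(lx/2,ly/2),(lx/2,-ly/2),(-lx/2,-ly/2),(-lx/2,ly/2)] #TL TR BR BL
def go(nm,pts,s,x0,y0,z,lx,ly):
    w=[unproj(r,p,z) for p in conv(pts,s,x0,y0)]; print(nm,fit(w,rect(lx,ly)),[tuple(x[:2].round(0)) for x in w])
go("near",[(69,438),(194,424),(207,519),(81,533)],4,360,145,26,64,84)
go("2nd",[(59,304),(185,297),(191,391),(66,398)],4,360,145,26,64,84)
go("3rd",[(36,181),(161,167),(174,261),(49,274)],4,360,145,26,64,84)
go("far",[(28,52),(155,45),(158,139),(32,144)],4,360,145,26,64,84)
go("bin",[(275,50),(676,47),(679,234),(278,240)],4,145,120,45,120,262)
go("tray",[(41,121),(223,127),(204,632),(17,627)],4,145,120,18,336,120)
w=[unproj(r,p,z) for p,z in zip(conv([(92,49),(455,79),(418,533),(55,506)],6,235,180),[32,32,20,20])]
print("sp",fit(w,rect(200,160)),[x[:2].round() for x in w])
for p,z in zip(conv([(119,86),(450,110),(90,465),(92,49),(62,462)],6,235,180),[32]*5): print(unproj(r,p,z).round(1))
E
python3 m.py
```

```text
cam [ 440.33315147   -5.90186622 1104.23625857]
near (array([ 382.4, -294.5]), np.float64(0.1038), np.float64(1.6)) [(np.float64(409.0), np.float64(-251.0)), (np.float64(417.0), np.float64(-332.0)), (np.float64(356.0), np.float64(-338.0)), (np.float64(348.0), np.float64(-257.0))]
2nd (array([ 466.7, -288.6]), np.float64(0.0463), np.float64(1.7)) [(np.float64(495.0), np.float64(-246.0)), (np.float64(499.0), np.float64(-328.0)), (np.float64(438.0), np.float64(-330.0)), (np.float64(434.0), np.float64(-250.0))]
3rd (array([ 549.2, -277.6]), np.float64(0.1047), np.float64(1.7)) [(np.float64(575.0), np.float64(-233.0)), (np.float64(584.0), np.float64(-315.0)), (np.float64(523.0), np.float64(-322.0)), (np.float64(515.0), np.float64(-240.0))]
far (array([ 631.8, -272. ]), np.float64(0.0301), np.float64(2.0)) [(np.float64(661.0), np.float64(-230.0)), (np.float64(665.0), np.float64(-313.0)), (np.float64(602.0), np.float64(-313.0)), (np.float64(600.0), np.float64(-231.0))]
bin (array([665. ,  38.5]), np.float64(0.0047), np.float64(2.8)) [(np.float64(727.0), np.float64(169.0)), (np.float64(726.0), np.float64(-91.0)), (np.float64(605.0), np.float64(-91.0)), (np.float64(603.0), np.float64(166.0))]
tray (array([519.2, 273. ]), np.float64(-0.033), np.float64(2.7)) [(np.float64(687.0), np.float64(328.0)), (np.float64(682.0), np.float64(207.0)), (np.float64(351.0), np.float64(218.0)), (np.float64(355.0), np.float64(339.0))]
sp (array([477.5,   6. ]), np.float64(-0.0877), np.float64(2.2)) [array([583.,  76.]), array([568., -81.]), array([373., -64.]), array([386.,  93.])]
[566.5  64.   32. ]
[555.  -78.8  32. ]
[403.7  76.9  32. ]
[582.7  75.6  32. ]
[405.1  88.9  32. ]
```

```bash
cat > st.py <<'E'
from h import *
from scipy.spatial.transform import Rotation as Rn
def st(tx=None,ty=None,tz=None,jaw=None):
    o=bot.get_obs(); w,x,y,z=o["ee_rot"]; R=Rn.from_quat([x,y,z,w]); M=R.as_matrix()
    j=np.arctan2(M[1,1],M[0,1]); p=o["eef_pos"]
    tilt=Rn.align_vectors([[0,0,-1]],[M[:,2]])[0].as_rotvec()
    print("t %.2f pos"%o["time_s"],p.round(1),"jaw %.3f tiltfix"%j,tilt[:2].round(3),"F",o["contact_force"].round(1),"w %.1f q6 %.2f q1 %.2f"%(o["grip_width"],o["q"][5],o["q"][0]))
    if tx is not None:
        e=(jaw-j+np.pi/2)%np.pi-np.pi/2
        print("need cm",((np.array([tx,ty,tz])-p)/10).round(2),"turn %.3f"%e)
if __name__=="__main__":
    st(*[float(a) for a in sys.argv[1:]])
E
python3 -m creep '5.3 3.82 0 0 0 .18;5.3 3.82 0 0 0 .18;5.3 3.82 -1 0 0 .18;5.3 3.82 -2 0 0 .18;5.3 3.82 -3 0 0 .18;0 0 -3 0 0 .18;0 0 -3 0 0 .18;0 0 0 0 0 .18' 5; python3 st.py 382.4 -294.5 60 .104
```

```text
time_s: 1.2
eef_pos: [369.3, -302.6, 113.7]
ee_rot: [0.0, 0.653, 0.757, 0.002]
contact_force: [0.5, 0.0, 1.1]
grip_width: 50.3
t 1.20 pos [ 369.3 -302.6  113.7] jaw 0.147 tiltfix [-0.003  0.003] F [0.5 0.  1.1] w 50.3 q6 0.73 q1 -0.69
need cm [ 1.31  0.81 -5.37] turn -0.043
```

```bash
python3 -m creep '1.3 .8 -3 0 0 -.043;0 0 -2.4 0 0 0;0 0 0 0 0 0'; python3 st.py 382.4 -294.5 29 .104
python3 - <<'E'
from h import *
r=cam(); crop(r,350,220,80,70,8,"a1"); r=cam("side"); crop(r,330,150,100,80,7,"a2")
E
```

```text
time_s: 1.58
eef_pos: [382.6, -294.0, 57.8]
ee_rot: [-0.0, 0.669, 0.743, 0.002]
contact_force: [-0.4, -0.0, 0.2]
grip_width: 50.0
t 1.57 pos [ 382.6 -294.    57.8] jaw 0.104 tiltfix [-0.003  0.003] F [-0.4 -0.   0.2] w 50.0 q6 0.81 q1 -0.66
need cm [-0.02 -0.05 -2.88] turn -0.000
```

View pics/a2.png

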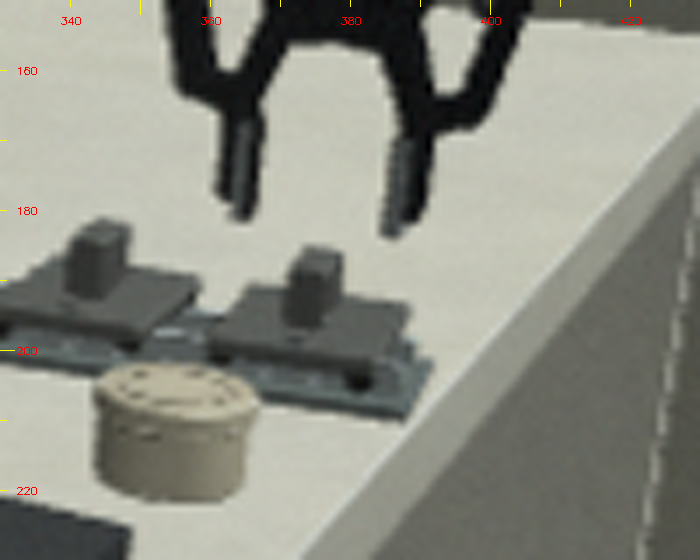

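View pics/a1.png

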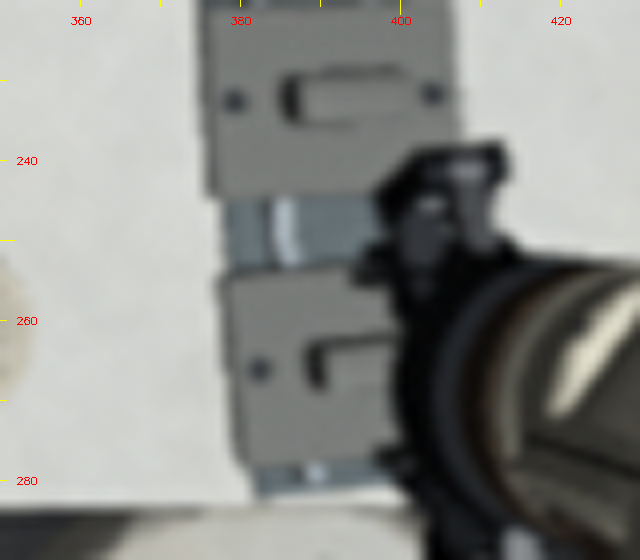

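The side view shows the fingers (u 364–388) straddling the near plate's bar (u 374). I'll descend and grip.

```bash
python3 -m creep '0 0 -1.5 0 0 0;0 0 -1.3 0 0 0;0 0 0 0 0 0'; python3 -m creep '0 0 0 0 0 0;0 0 0 0 0 0;0 0 0 0 0 0;0 0 0 0 0 0' 0;  python3 st.py 382.4 -294.5 29 .104
```

```text
time_s: 2.05
eef_pos: [385.0, -296.5, 32.0]
ee_rot: [0.004, 0.67, 0.743, 0.002]
contact_force: [-0.5, 0.1, -0.1]
grip_width: 49.8
time_s: 2.55
eef_pos: [385.2, -296.9, 32.6]
ee_rot: [0.004, 0.67, 0.743, 0.002]
contact_force: [-0.6, -0.3, -0.5]
grip_width: 14.5
t 2.55 pos [ 385.2 -296.9   32.6] jaw 0.103 tiltfix [0.003 0.01 ] F [-0.6 -0.3 -0.5] w 14.5 q6 0.81 q1 -0.66
need cm [-0.28  0.24 -0.36] turn 0.001
```

```bash
python3 -m creep '0 0 1.5 0 0 0;0 0 1.5 0 0 0;0 0 1.5 0 0 0;0 0 0 0 0 0';  python3 st.py
python3 - <<'E'
from h import *
print(bot.get_obs()["q"].round(2))
r=cam("side"); crop(r,330,130,110,90,7,"a3")
E
```

```text
time_s: 3.05
eef_pos: [385.6, -297.1, 81.5]
ee_rot: [0.005, 0.67, 0.743, 0.002]
contact_force: [0.6, 0.0, -0.5]
grip_width: 14.7
t 3.05 pos [ 385.6 -297.1   81.5] jaw 0.103 tiltfix [0.003 0.011] F [ 0.6  0.  -0.5] w 14.7 q6 0.81 q1 -0.66
[-0.66  0.33 -0.29  0.94  0.    0.81]
```

View pics/a3.png

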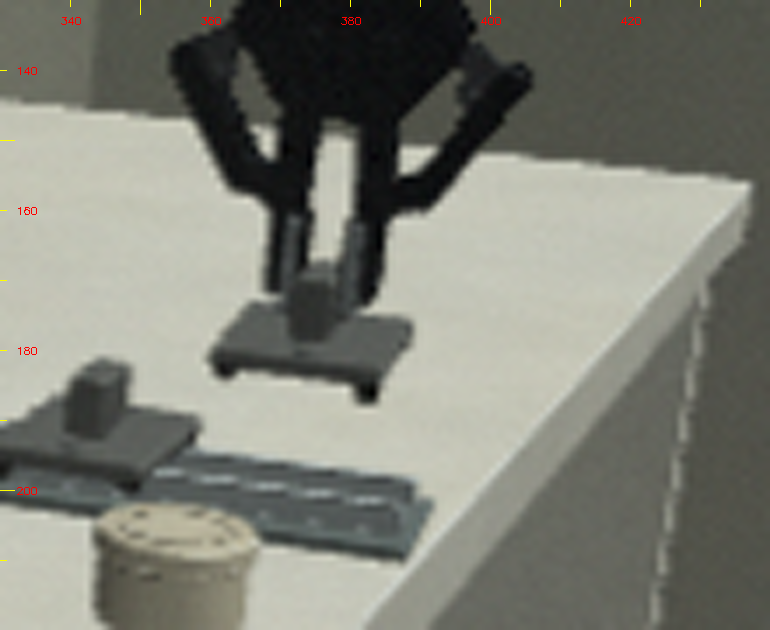

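```bash
python3 -m creep '1.53 4.06 0 .003 .011 .173;1.53 4.06 0 0 0 .173;1.53 4.06 0 0 0 .173;1.53 4.06 0 0 0 .173;1.53 4.06 0 0 0 .173;1.53 4.06 0 0 0 .173;1.53 4.06 0 0 0 .173;1.53 4.06 0 0 0 .173;0 0 0 0 0 0';  python3 st.py 508 28 45 1.488
```

```text
time_s: 4.22
eef_pos: [507.7, 38.1, 77.1]
ee_rot: [-0.003, 0.02, 1.0, -0.001]
contact_force: [-0.0, -1.7, -1.6]
grip_width: 14.2
t 4.22 pos [507.7  38.1  77.1] jaw 1.530 tiltfix [ 0.002 -0.005] F [-0.  -1.7 -1.6] w 14.2 q6 0.12 q1 0.08
need cm [ 0.03 -1.01 -3.21] turn -0.042
```

```bash
python3 -m creep '0 -1 -1.6 .002 -.005 -.042;0 0 -1.3 0 0 0;0 0 0 0 0 0';  python3 st.py 508 28 41 1.488;python3 - <<'E'
from h import *
r=cam("side"); crop(r,220,150,150,110,5,"a4")
r=cam("top"); crop(r,235,180,90,100,6,"a5")
E
```

```text
time_s: 4.6
eef_pos: [505.8, 27.1, 46.0]
ee_rot: [-0.002, 0.043, 0.999, -0.0]
contact_force: [-0.5, 0.8, -1.3]
grip_width: 14.4
t 4.60 pos [505.8  27.1  46. ] jaw 1.485 tiltfix [ 0.    -0.004] F [-0.5  0.8 -1.3] w 14.4 q6 0.14 q1 0.05
need cm [ 0.22  0.09 -0.5 ] turn 0.003
```

View pics/a4.png

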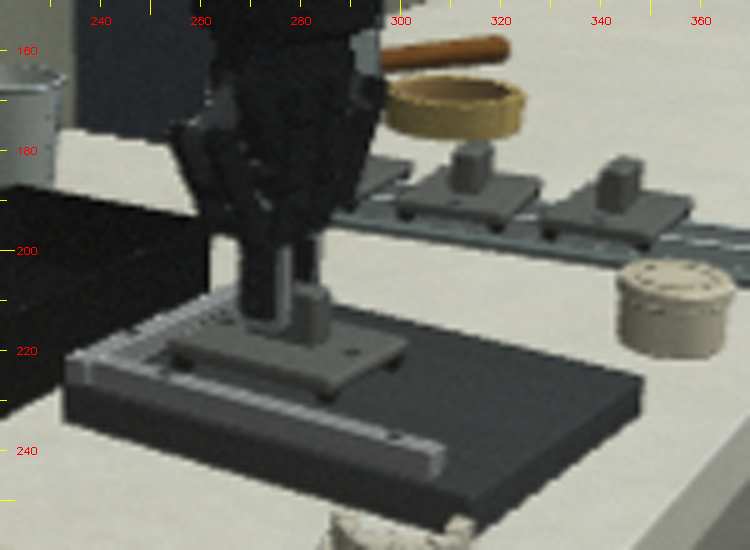

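View pics/a5.png

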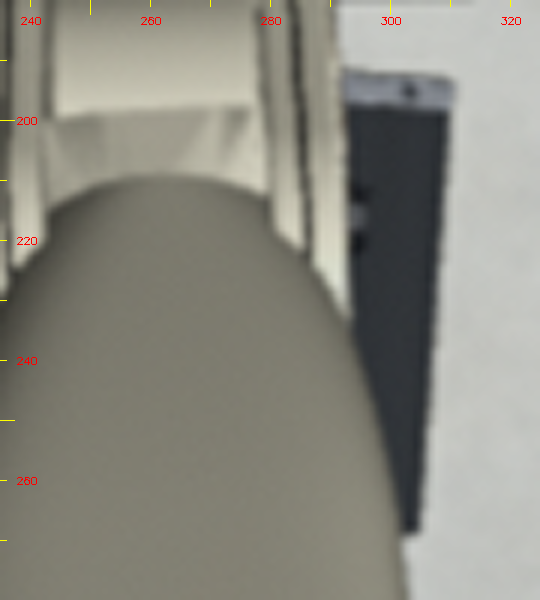

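```bash
python3 -m creep '0 0 -.3 0 0 0;0 0 0 0 0 0';python3 st.py;python3 -m creep '0 0 -.15 0 0 0;0 0 0 0 0 0';python3 st.py; python3 -m creep '0 0 -.1 0 0 0;0 0 0 0 0 0';python3 st.py
```

```text
time_s: 4.95
eef_pos: [507.6, 27.0, 44.8]
ee_rot: [0.0, 0.043, 0.999, -0.0]
contact_force: [0.5, 0.8, -1.4]
grip_width: 14.5
t 4.95 pos [507.6  27.   44.8] jaw 1.485 tiltfix [0. 0.] F [ 0.5  0.8 -1.4] w 14.5 q6 0.14 q1 0.05
time_s: 5.2
eef_pos: [508.1, 27.1, 43.7]
ee_rot: [0.001, 0.043, 0.999, -0.0]
contact_force: [-0.2, -0.9, -0.3]
grip_width: 14.2
t 5.20 pos [508.1  27.1  43.7] jaw 1.485 tiltfix [0.    0.002] F [-0.2 -0.9 -0.3] w 14.2 q6 0.14 q1 0.05
time_s: 5.45
eef_pos: [508.1, 27.2, 42.8]
ee_rot: [0.001, 0.043, 0.999, -0.0]
contact_force: [-0.3, -0.3, -1.5]
grip_width: 14.4
t 5.45 pos [508.1  27.2  42.8] jaw 1.485 tiltfix [0.    0.002] F [-0.3 -0.3 -1.5] w 14.4 q6 0.14 q1 0.05
```

```bash
for i in 1; do python3 -m creep '0 0 -.1 0 0 0;0 0 0 0 0 0';python3 st.py;python3 -m creep '0 0 -.1 0 0 0;0 0 0 0 0 0';python3 st.py; python3 -m creep '0 0 -.05 0 0 0;0 0 0 0 0 0';python3 st.py;  done
```

```text
time_s: 5.7
eef_pos: [508.3, 27.2, 41.9]
ee_rot: [0.001, 0.043, 0.999, -0.0]
contact_force: [-0.3, -0.5, -0.7]
grip_width: 14.6
t 5.70 pos [508.3  27.2  41.9] jaw 1.485 tiltfix [0.    0.002] F [-0.3 -0.5 -0.7] w 14.6 q6 0.14 q1 0.05
time_s: 5.95
eef_pos: [508.4, 27.2, 41.8]
ee_rot: [0.001, 0.043, 0.999, -0.0]
contact_force: [0.1, 0.4, 0.4]
grip_width: 14.5
t 5.95 pos [508.4  27.2  41.8] jaw 1.485 tiltfix [0.    0.003] F [0.1 0.4 0.4] w 14.5 q6 0.14 q1 0.05
time_s: 6.2
eef_pos: [508.4, 27.2, 41.7]
ee_rot: [0.001, 0.043, 0.999, 0.0]
contact_force: [-1.6, -0.4, 1.9]
grip_width: 14.1
t 6.20 pos [508.4  27.2  41.7] jaw 1.485 tiltfix [0.    0.003] F [-1.6 -0.4  1.9] w 14.1 q6 0.14 q1 0.05
```

Light contact with the plate. Sliding to the left fence next.

```bash
python3 -m creep '.04 .5 0 0 0 0;.02 .3 0 0 0 0;0 0 0 0 0 0';python3 st.py;python3 -m creep '.01 .2 0 0 0 0;0 0 0 0 0 0';python3 st.py; python3 -m creep '.01 .2 0 0 0 0;0 0 0 0 0 0';python3 st.py
```

```text
time_s: 6.58
eef_pos: [509.5, 35.0, 41.7]
ee_rot: [0.002, 0.043, 0.999, -0.001]
contact_force: [-1.0, 0.5, 2.4]
grip_width: 14.5
t 6.58 pos [509.5  35.   41.7] jaw 1.485 tiltfix [0.002 0.004] F [-1.   0.5  2.4] w 14.5 q6 0.16 q1 0.07
time_s: 6.82
eef_pos: [509.7, 37.3, 41.7]
ee_rot: [0.002, 0.043, 0.999, -0.001]
contact_force: [-1.2, 0.1, 2.3]
grip_width: 14.4
t 6.83 pos [509.7  37.3  41.7] jaw 1.485 tiltfix [0.001 0.004] F [-1.2  0.1  2.3] w 14.4 q6 0.16 q1 0.07
time_s: 7.08
eef_pos: [510.0, 39.1, 41.7]
ee_rot: [0.002, 0.043, 0.999, -0.001]
contact_force: [-0.1, -1.6, 2.1]
grip_width: 14.6
t 7.08 pos [510.   39.1  41.7] jaw 1.485 tiltfix [0.002 0.004] F [-0.1 -1.6  2.1] w 14.6 q6 0.16 q1 0.08
```

```bash
python3 -m creep '.01 .15 0 0 0 0;0 0 0 0 0 0';python3 st.py; python3 -m creep '.01 .15 0 0 0 0;0 0 0 0 0 0';python3 st.py
```

```text
time_s: 7.32
eef_pos: [509.9, 39.1, 41.7]
ee_rot: [0.002, 0.044, 0.999, -0.003]
contact_force: [-0.4, -1.6, 2.0]
grip_width: 14.6
t 7.33 pos [509.9  39.1  41.7] jaw 1.484 tiltfix [0.006 0.004] F [-0.4 -1.6  2. ] w 14.6 q6 0.17 q1 0.08
time_s: 7.58
eef_pos: [509.9, 39.1, 41.8]
ee_rot: [0.002, 0.044, 0.999, -0.004]
contact_force: [-0.4, -1.4, 1.9]
grip_width: 14.3
t 7.58 pos [509.9  39.1  41.8] jaw 1.483 tiltfix [0.009 0.004] F [-0.4 -1.4  1.9] w 14.3 q6 0.17 q1 0.08
```

```bash
python3 -m creep '.5 -.04 0 0 0 0;.5 -.04 0 0 0 0;0 0 0 0 0 0';python3 st.py; python3 -m creep '.2 -.02 0 0 0 0;0 0 0 0 0 0';python3 st.py
```

```text
time_s: 7.95
eef_pos: [512.9, 38.9, 41.9]
ee_rot: [-0.005, 0.043, 0.999, -0.004]
contact_force: [2.2, -3.2, 2.8]
grip_width: 14.8
t 7.95 pos [512.9  38.9  41.9] jaw 1.484 tiltfix [ 0.007 -0.01 ] F [ 2.2 -3.2  2.8] w 14.8 q6 0.17 q1 0.08
time_s: 8.2
eef_pos: [513.1, 38.9, 42.1]
ee_rot: [-0.007, 0.043, 0.999, -0.004]
contact_force: [0.2, -2.7, 2.9]
grip_width: 14.6
t 8.20 pos [513.1  38.9  42.1] jaw 1.484 tiltfix [ 0.007 -0.014] F [ 0.2 -2.7  2.9] w 14.6 q6 0.17 q1 0.08
```

Run:
```python
from h import *
r=cam("side"); crop(r,225,170,110,90,7,"a6")
```

```text
(no output)
```

View pics/a6.png

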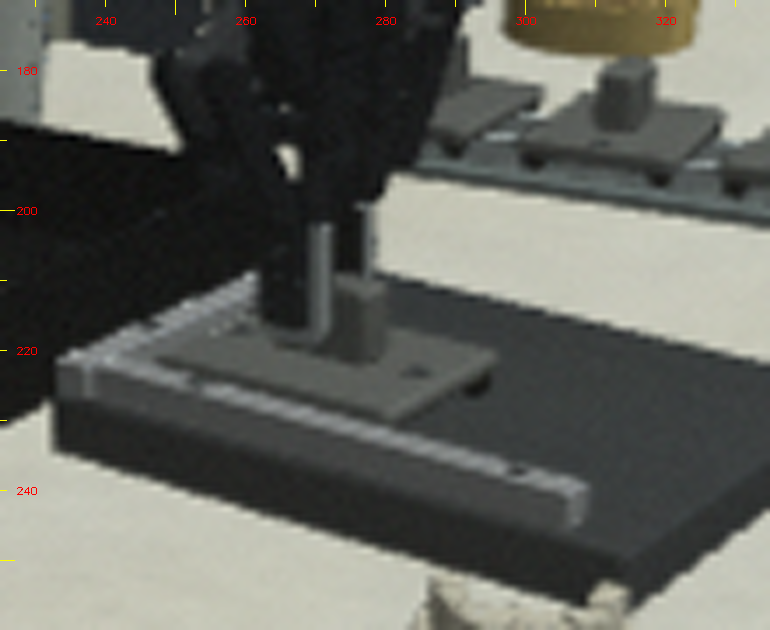

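```bash
python3 -m creep '0 -.1 .1 .007 .014 0;0 0 0 0 0 0';python3 st.py; python3 -m creep '.3 -.02 0 0 0 0;.3 -.03 0 0 0 0;0 0 0 0 0 0';python3 st.py
python3 - <<'E'
from h import *
r=cam("side"); crop(r,225,170,110,90,7,"a7")
th=-.083;R=np.array([[np.cos(th),-np.sin(th)],[np.sin(th),np.cos(th)]])
for m in [(42,32),(-42,32),(-42,-32),(42,-32)]:
    w=R@m+[524,36.8]; print(m,proj(r,[[*w,34]]).round(1))
E
```

```text
time_s: 8.5
eef_pos: [513.7, 38.7, 42.7]
ee_rot: [-0.014, 0.043, 0.999, 0.001]
contact_force: [-0.5, -2.5, 2.0]
grip_width: 14.3
t 8.50 pos [513.7  38.7  42.7] jaw 1.485 tiltfix [-0.003 -0.028] F [-0.5 -2.5  2. ] w 14.3 q6 0.16 q1 0.07
time_s: 8.88
eef_pos: [515.2, 38.6, 42.7]
ee_rot: [-0.019, 0.043, 0.999, 0.001]
contact_force: [-0.2, -1.9, 3.2]
grip_width: 14.2
t 8.88 pos [515.2  38.6  42.7] jaw 1.485 tiltfix [-0.004 -0.038] F [-0.2 -1.9  3.2] w 14.2 q6 0.16 q1 0.07
(42, 32) [[241.4 218.9]]
(-42, 32) [[274.1 227.6]]
(-42, -32) [[290.8 218.7]]
(42, -32) [[259.1 210.9]]
```

View pics/a7.png

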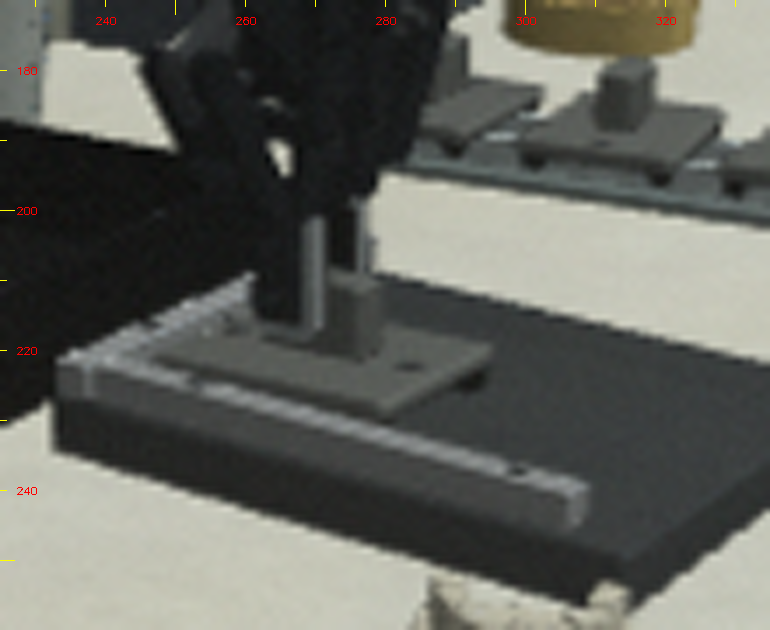

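```bash
python3 -m creep '0 -.05 .1 -.004 -.038 0;0 0 0 0 0 0;0 0 0 0 0 0';python3 st.py
```

```text
time_s: 9.3
eef_pos: [515.3, 38.6, 42.7]
ee_rot: [-0.0, 0.043, 0.999, 0.0]
contact_force: [-0.1, -1.2, -0.4]
grip_width: 14.8
t 9.30 pos [515.3  38.6  42.7] jaw 1.485 tiltfix [-0.001 -0.   ] F [-0.1 -1.2 -0.4] w 14.8 q6 0.16 q1 0.07
```

```bash
python3 -m creep '.5 -.04 0 0 0 0;0 0 0 0 0 0';python3 st.py; python3 -m creep '.4 -.03 0 0 0 0;0 0 0 0 0 0';python3 st.py
```

```text
time_s: 9.55
eef_pos: [521.0, 38.1, 42.3]
ee_rot: [-0.001, 0.043, 0.999, 0.0]
contact_force: [1.2, -0.8, -0.7]
grip_width: 14.6
t 9.55 pos [521.   38.1  42.3] jaw 1.485 tiltfix [-0.001 -0.001] F [ 1.2 -0.8 -0.7] w 14.6 q6 0.16 q1 0.07
time_s: 9.8
eef_pos: [525.6, 37.7, 42.1]
ee_rot: [-0.001, 0.043, 0.999, 0.0]
contact_force: [0.3, -1.2, -0.8]
grip_width: 14.6
t 9.80 pos [525.6  37.7  42.1] jaw 1.485 tiltfix [-0.001 -0.001] F [ 0.3 -1.2 -0.8] w 14.6 q6 0.16 q1 0.07
```

Hovering slides freely. I'll continue to far-fence contact.

```bash
python3 -m creep '.3 -.02 0 0 0 0;0 0 0 0 0 0';python3 st.py; python3 -m creep '.2 -.02 0 0 0 0;0 0 0 0 0 0';python3 st.py;python3 -m creep '.2 -.02 0 0 0 0;0 0 0 0 0 0';python3 st.py
```

```text
time_s: 10.05
eef_pos: [527.4, 37.6, 42.0]
ee_rot: [-0.002, 0.043, 0.999, 0.0]
contact_force: [-0.2, -1.1, 0.8]
grip_width: 14.5
t 10.05 pos [527.4  37.6  42. ] jaw 1.485 tiltfix [-0.001 -0.004] F [-0.2 -1.1  0.8] w 14.5 q6 0.16 q1 0.07
time_s: 10.3
eef_pos: [527.4, 37.6, 42.0]
ee_rot: [-0.004, 0.043, 0.999, 0.0]
contact_force: [-0.6, -1.3, -0.9]
grip_width: 14.5
t 10.30 pos [527.4  37.6  42. ] jaw 1.485 tiltfix [-0.001 -0.008] F [-0.6 -1.3 -0.9] w 14.5 q6 0.16 q1 0.07
time_s: 10.55
eef_pos: [527.4, 37.5, 42.1]
ee_rot: [-0.006, 0.043, 0.999, 0.001]
contact_force: [-0.4, -0.1, 0.4]
grip_width: 14.6
t 10.55 pos [527.4  37.5  42.1] jaw 1.486 tiltfix [-0.002 -0.011] F [-0.4 -0.1  0.4] w 14.6 q6 0.15 q1 0.07
```

```bash
python3 -m creep '0 0 0 -.002 -.011 0;.01 .15 0 0 0 0;.01 .15 0 0 0 0;0 0 -.1 0 0 0;0 0 0 0 0 0';python3 st.py; python3 -m creep '0 0 0 0 0 0;0 0 0 0 0 0;0 0 0 0 0 0' 4;python3 st.py
python3 - <<'E'
from h import *
r=cam("side"); crop(r,225,170,110,90,7,"a8")
E
```

```text
time_s: 11.18
eef_pos: [527.3, 37.6, 41.8]
ee_rot: [0.001, 0.043, 0.999, -0.003]
contact_force: [-3.0, -1.1, -0.6]
grip_width: 14.3
t 11.18 pos [527.3  37.6  41.8] jaw 1.484 tiltfix [0.007 0.001] F [-3.  -1.1 -0.6] w 14.3 q6 0.16 q1 0.08
time_s: 11.55
eef_pos: [530.2, 38.6, 42.3]
ee_rot: [0.003, 0.043, 0.999, -0.003]
contact_force: [-0.8, -0.5, 0.8]
grip_width: 40.2
t 11.55 pos [530.2  38.6  42.3] jaw 1.485 tiltfix [0.005 0.006] F [-0.8 -0.5  0.8] w 40.2 q6 0.16 q1 0.08
```

View pics/a8.png

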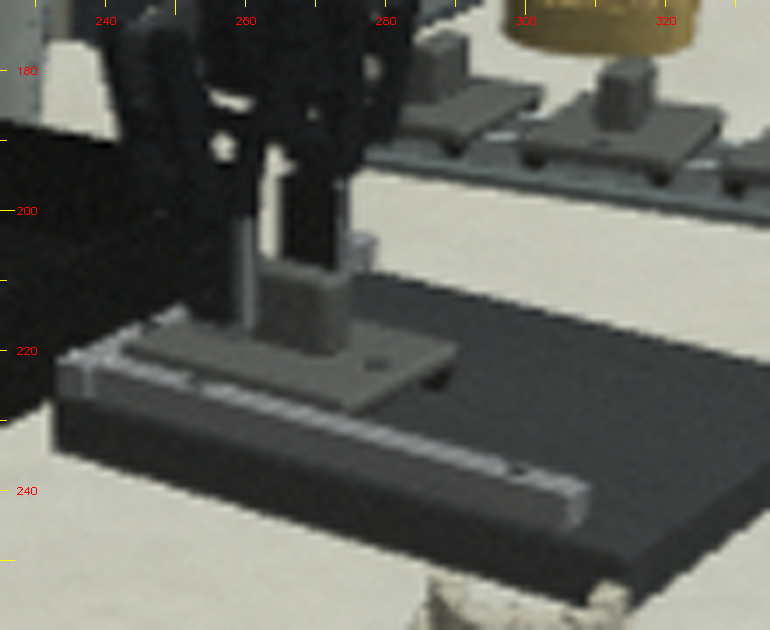

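```bash
python3 -m creep '0 0 1.5 0 0 0;0 0 1.5 .005 .006 0;-1.3 -.6 0 0 0 0;-1.3 -.6 0 0 0 0;-1.3 -.6 0 0 0 0;0 0 0 0 0 0;0 0 0 0 0 0' 0;python3 st.py 490.9 20.5 40 1.488
```

```text
time_s: 12.48
eef_pos: [487.0, 19.1, 74.3]
ee_rot: [-0.0, 0.043, 0.999, -0.0]
contact_force: [0.7, 0.0, 0.5]
grip_width: 0.3
t 12.47 pos [487.   19.1  74.3] jaw 1.484 tiltfix [ 0. -0.] F [0.7 0.  0.5] w 0.3 q6 0.13 q1 0.04
need cm [ 0.39  0.14 -3.43] turn 0.004
```

```bash
python3 -m creep '.4 .1 -2 0 0 0;0 0 -1.2 0 0 0;0 0 0 0 0 0';python3 st.py 490.9 20.5 38 1.488;python3 - <<'E'
from h import *
r=cam("side"); crop(r,225,170,110,90,7,"a9")
E
```

```text
time_s: 12.85
eef_pos: [491.9, 20.3, 41.5]
ee_rot: [0.0, 0.043, 0.999, -0.0]
contact_force: [-0.4, -0.2, 0.5]
grip_width: -0.2
t 12.85 pos [491.9  20.3  41.5] jaw 1.484 tiltfix [0.    0.001] F [-0.4 -0.2  0.5] w -0.2 q6 0.13 q1 0.04
need cm [-0.1   0.02 -0.35] turn 0.004
```

View pics/a9.png

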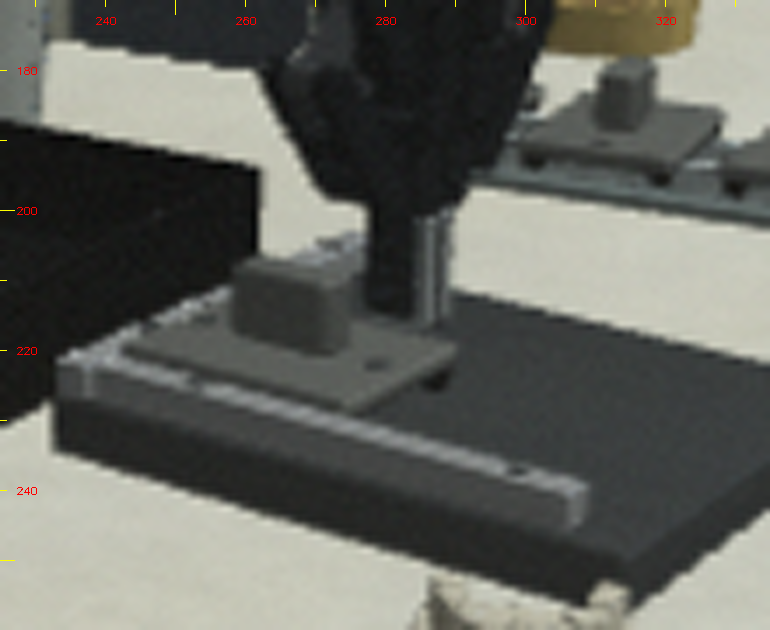

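The fingertips (u 280–289, v 215) are above the near-right corner and clear of the bar. Pressing now.

```bash
python3 -m creep '0 0 -.35 0 0 0;0 0 0 0 0 0'|sed -n '2p;4p'; for k in 1; do python3 -m creep '0 0 -.15 0 0 0;0 0 0 0 0 0'|sed -n '2p;4p'; python3 -m creep '0 0 -.15 0 0 0;0 0 0 0 0 0'|sed -n '2p;4p'; python3 -m creep '0 0 -.15 0 0 0;0 0 0 0 0 0'|sed -n '2p;4p';done
```

```text
eef_pos: [493.0, 20.5, 39.0]
contact_force: [-0.5, -0.5, -0.7]
eef_pos: [493.5, 20.5, 37.9]
contact_force: [0.4, 0.3, 0.9]
eef_pos: [493.6, 20.4, 36.5]
contact_force: [0.7, -0.2, 0.1]
eef_pos: [493.8, 20.5, 35.3]
contact_force: [-0.0, 0.3, 1.8]
```

```bash
python3 -m creep '-.3 .02 .1 0 0 0;0 0 0 0 0 0'|sed -n '2p;4p'; python3 -m creep '0 0 -.15 0 0 0;0 0 0 0 0 0'|sed -n '2p;4p'; python3 -m creep '0 0 -.15 0 0 0;0 0 0 0 0 0'|sed -n '2p;4p';python3 -m creep '0 0 -.1 0 0 0;0 0 0 0 0 0'|sed -n '2p;4p'
```

```text
eef_pos: [490.4, 20.7, 36.2]
contact_force: [-0.1, -0.9, -1.2]
eef_pos: [490.6, 20.7, 35.2]
contact_force: [-1.4, 0.4, 2.9]
eef_pos: [490.6, 20.7, 35.3]
contact_force: [-1.1, -0.1, 1.2]
eef_pos: [490.6, 20.7, 35.2]
contact_force: [-1.3, -0.1, 2.8]
```

```bash
python3 -m creep '0 0 -.4 0 0 0;0 0 -.4 0 0 0'; python3 st.py; python3 -m creep '0 0 -.6 0 0 0;0 0 -.6 0 0 0'|sed -n '2p;4p'
```

```text
time_s: 15.15
eef_pos: [490.7, 20.8, 34.2]
ee_rot: [0.005, 0.043, 0.999, 0.0]
contact_force: [-14.5, -0.0, 42.0]
grip_width: 0.2
t 15.15 pos [490.7  20.8  34.2] jaw 1.485 tiltfix [-0.     0.009] F [-14.5  -0.   42. ] w 0.2 q6 0.13 q1 0.04
eef_pos: [490.7, 20.8, 33.9]
contact_force: [-18.9, -0.6, 54.3]
```

```bash
python3 -m creep '0 0 .6 0 -.0 0;0 0 .6 0 0 0;0 0 0 0 0 0'|sed -n '2p;4p'; python3 -m creep '.15 1.8 0 0 0.009 0;.15 1.8 0 0 0 0;0 0 0 0 0 0'; python3 st.py 494 57 38 1.488
```

```text
eef_pos: [491.7, 20.8, 47.8]
contact_force: [0.7, 0.3, -0.3]
time_s: 16.15
eef_pos: [493.8, 59.5, 45.2]
ee_rot: [0.002, 0.043, 0.999, 0.001]
contact_force: [0.1, 0.9, -0.2]
grip_width: 0.1
t 16.15 pos [493.8  59.5  45.2] jaw 1.484 tiltfix [-0.001  0.004] F [ 0.1  0.9 -0.2] w 0.1 q6 0.21 q1 0.12
need cm [ 0.02 -0.25 -0.72] turn 0.004
```

```bash
python3 -m creep '-.2 -.2 -.5 0 .004 0;0 0 -.2 0 0 0;0 0 0 0 0 0'|sed -n '2p;4p';  python3 -m creep '0 0 -.15 0 0 0;0 0 0 0 0 0'|sed -n '2p;4p'; python3 -m creep '0 0 -.15 0 0 0;0 0 0 0 0 0'|sed -n '2p;4p';python3 -m creep '0 0 -.15 0 0 0;0 0 0 0 0 0'|sed -n '2p;4p';python3 -m creep '0 0 -.15 0 0 0;0 0 0 0 0 0'|sed -n '2p;4p'
```

```text
eef_pos: [490.7, 57.1, 36.3]
contact_force: [-0.4, -0.2, -0.7]
eef_pos: [490.7, 56.7, 34.9]
contact_force: [-0.6, -0.4, -0.6]
eef_pos: [490.9, 56.7, 33.9]
contact_force: [-0.7, 0.4, 1.0]
eef_pos: [490.9, 56.7, 33.8]
contact_force: [-2.3, -0.3, 2.0]
eef_pos: [490.9, 56.7, 33.7]
contact_force: [-2.2, 0.5, 3.5]
```

Run:
```python
from h import *
r=cam("side"); crop(r,225,170,110,90,7,"b1")
```

```text
(no output)
```

View pics/b1.png

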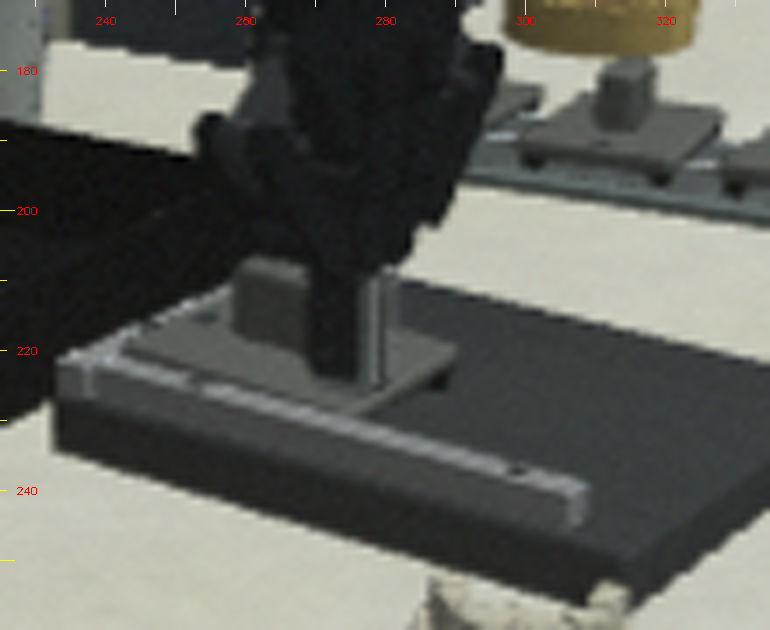

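```bash
python3 -m creep '0 0 1.8 0 0 0;0 0 1.8 0 0 0;1.5 -1.1 .5 0 0 0;1.5 -1.1 0 0 0 0;1.5 -1.1 0 0 0 0;1.4 -1.1 0 0 0 0;0 0 0 0 0 0';python3 st.py 552.4 11.4 42 1.488
```

```text
time_s: 18.45
eef_pos: [551.6, 11.0, 72.8]
ee_rot: [-0.001, 0.043, 0.999, -0.001]
contact_force: [0.0, 0.2, -0.4]
grip_width: -0.4
t 18.45 pos [551.6  11.   72.8] jaw 1.484 tiltfix [ 0.001 -0.002] F [ 0.   0.2 -0.4] w -0.4 q6 0.11 q1 0.02
need cm [ 0.08  0.04 -3.08] turn 0.004
```

```bash
python3 -m creep '0 0 -1.5 0 0 0;0 0 -1.4 0 0 0;0 0 0 0 0 0'|sed -n '2p;4p';  python3 -m creep '0 0 -.3 0 0 0;0 0 0 0 0 0'|sed -n '2p;4p'; python3 -m creep '0 0 -.15 0 0 0;0 0 0 0 0 0'|sed -n '2p;4p';python3 -m creep '0 0 -.15 0 0 0;0 0 0 0 0 0'|sed -n '2p;4p';python3 -m creep '0 0 -.15 0 0 0;0 0 0 0 0 0'|sed -n '2p;4p'; python3 -m creep '0 0 -.15 0 0 0;0 0 0 0 0 0'|sed -n '2p;4p'; python3 st.py
python3 - <<'E'
from h import *
r=cam("side"); crop(r,225,170,110,90,7,"b2")
E
```

```text
eef_pos: [548.8, 12.0, 40.2]
contact_force: [-0.2, -0.5, -0.1]
eef_pos: [548.3, 12.4, 36.8]
contact_force: [0.1, -0.7, -0.1]
eef_pos: [548.8, 12.5, 35.9]
contact_force: [0.4, -0.3, 0.5]
eef_pos: [549.3, 12.4, 34.8]
contact_force: [0.5, 0.8, -0.0]
eef_pos: [549.5, 12.2, 33.7]
contact_force: [-0.6, -0.9, 1.4]
eef_pos: [549.6, 12.2, 33.6]
contact_force: [-0.6, 0.3, 1.2]
t 20.07 pos [549.6  12.2  33.6] jaw 1.486 tiltfix [ 0.001 -0.003] F [-0.6  0.3  1.2] w 0.0 q6 0.11 q1 0.02
```

View pics/b2.png

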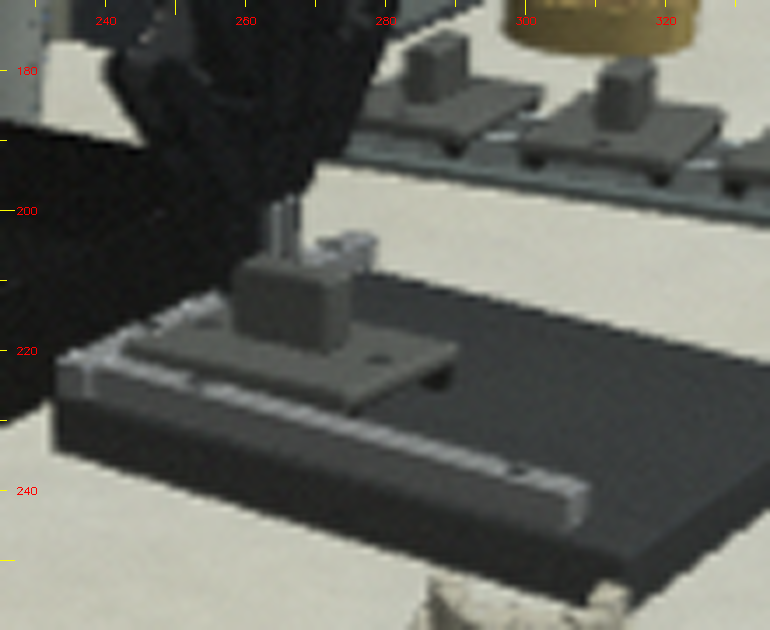

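Run:
```python
import cv2,numpy as np
a=cv2.imread("pics/b1.png");b=cv2.imread("pics/b2.png");c=cv2.imread("pics/a9.png")
cv2.imwrite("pics/b3.png",np.hstack([cv2.resize(i[320:440,230:480],None,fx=1.0*1.05,fy=3) for i in (c,a,b)]))
```

```text
(no output)
```

View pics/b3.png

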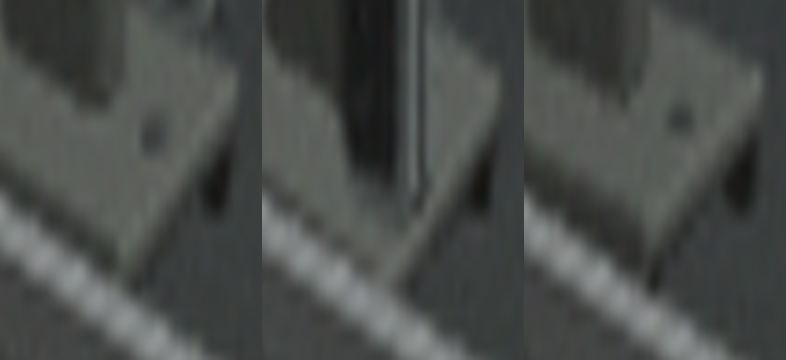

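NR stopped at 35.2, NL at 33.8 and FR at 33.6 mm. In the images the NL corner lifts clearly when FR is pressed, so the first plate rocks: warped, reject bin. Gripping it.

```bash
python3 -m creep '0 0 1.8 0 0 0;0 0 1.8 0 0 0;-1.2 1.25 .3 0 0 0;-1.2 1.25 0 0 0 0;0 0 0 0 0 0' 4;python3 st.py 524.3 37.7 41 1.488
```

```text
time_s: 20.75
eef_pos: [521.5, 39.4, 70.2]
ee_rot: [-0.004, 0.042, 0.999, -0.0]
contact_force: [0.4, -0.5, -0.1]
grip_width: 39.9
t 20.75 pos [521.5  39.4  70.2] jaw 1.486 tiltfix [ 0.    -0.008] F [ 0.4 -0.5 -0.1] w 39.9 q6 0.16 q1 0.08
need cm [ 0.28 -0.17 -2.92] turn 0.002
```

```bash
python3 -m creep '.25 -.17 -1.5 0 -.008 0;0 0 -1.4 0 0 0;0 0 0 0 0 0';python3 st.py 524.3 37.7 41 1.488;  python3 -m creep '0 0 0 0 0 0;0 0 0 0 0 0;0 0 0 0 0 0;0 0 0 0 0 0' 0; python3 st.py; python3 -m creep '0 0 1.5 0 0 0;0 0 2 0 0 0;0 0 2 0 0 0;0 0 0 0 0 0'; python3 st.py 665 122 100 1.575;  python3 - <<'E'
from h import *
r=cam("side"); cv2.imwrite("pics/b4.png",r["color"])
E
```

```text
time_s: 21.12
eef_pos: [522.7, 38.5, 39.0]
ee_rot: [-0.001, 0.041, 0.999, -0.0]
contact_force: [0.2, -0.2, -0.2]
grip_width: 40.1
t 21.12 pos [522.7  38.5  39. ] jaw 1.488 tiltfix [ 0.001 -0.002] F [ 0.2 -0.2 -0.2] w 40.1 q6 0.16 q1 0.07
need cm [ 0.16 -0.08  0.2 ] turn -0.000
time_s: 21.62
eef_pos: [523.0, 38.1, 39.5]
ee_rot: [-0.001, 0.042, 0.999, -0.001]
contact_force: [-0.9, -0.3, -1.3]
grip_width: 14.7
t 21.62 pos [523.   38.1  39.5] jaw 1.487 tiltfix [ 0.001 -0.002] F [-0.9 -0.3 -1.3] w 14.7 q6 0.16 q1 0.07
time_s: 22.12
eef_pos: [524.0, 38.5, 98.9]
ee_rot: [0.0, 0.042, 0.999, -0.0]
contact_force: [0.9, -0.2, -0.4]
grip_width: 14.3
t 22.12 pos [524.   38.5  98.9] jaw 1.488 tiltfix [0.    0.001] F [ 0.9 -0.2 -0.4] w 14.3 q6 0.16 q1 0.07
need cm [14.1   8.35  0.11] turn 0.087
```

View pics/b4.png

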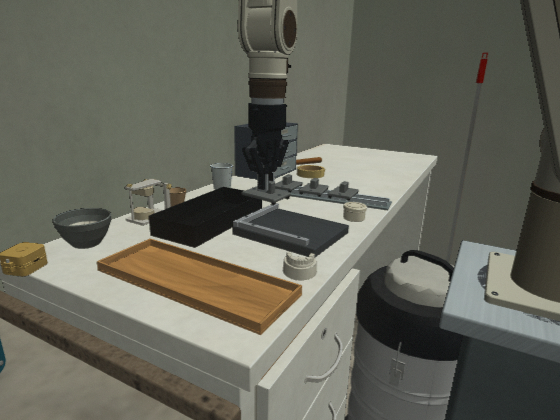

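```bash
python3 -m creep '3.5 2.1 0 0 0 .022;3.5 2.1 0 0 0 .022;3.5 2.1 0 0 0 .022;3.5 2 0 0 0 .022;0 0 0 0 0 0;0 0 0 0 0 0'; python3 st.py 665 122 60 1.575
python3 - <<'E'
from h import *
r=cam("side"); crop(r,140,150,140,100,5,"b5")
r=cam("top"); crop(r,200,110,130,80,6,"b6")
E
```

```text
time_s: 22.92
eef_pos: [661.7, 122.9, 90.9]
ee_rot: [-0.006, -0.003, 1.0, -0.001]
contact_force: [-0.0, 0.2, -0.9]
grip_width: 15.1
t 22.93 pos [661.7 122.9  90.9] jaw 1.577 tiltfix [ 0.003 -0.013] F [-0.   0.2 -0.9] w 15.1 q6 0.18 q1 0.18
need cm [ 0.33 -0.09 -3.09] turn -0.002
```

View pics/b5.png

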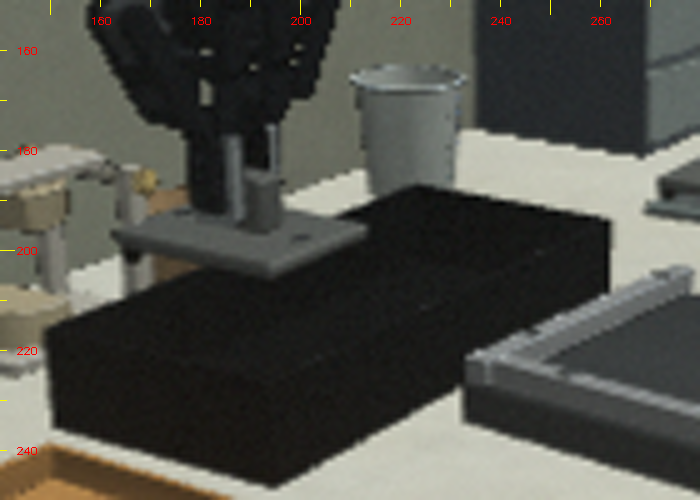

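View pics/b6.png

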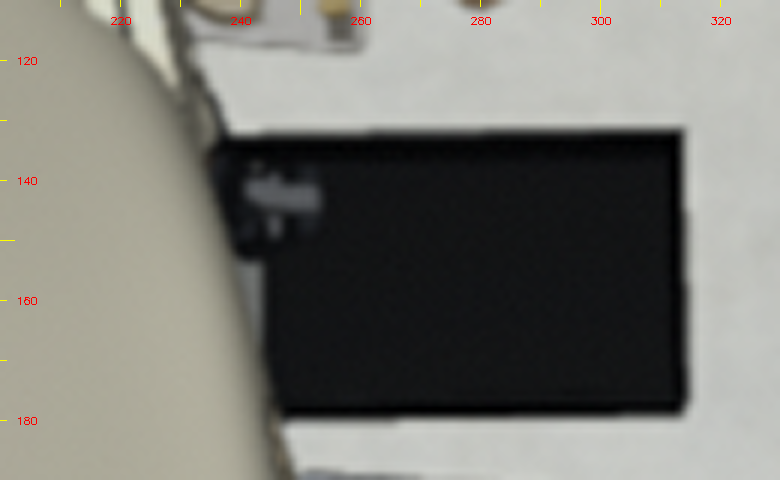

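```bash
python3 -m creep '.3 -.1 -1.5 0.003 -.013 0;0 0 -1.6 0 0 0;0 0 0 0 0 0'|sed -n 2p; python3 st.py 665 122 30 1.575;  python3 -m creep '0 0 -1.5 0 0 0;0 0 -1 0 0 0;0 0 0 0 0 0' ;python3 st.py 665 122 24 1.575
```

```text
eef_pos: [662.7, 120.0, 60.6]
t 23.40 pos [662.7 120.   60.6] jaw 1.575 tiltfix [-0.     0.001] F [-0.1  0.7 -0.5] w 14.6 q6 0.17 q1 0.18
need cm [ 0.23  0.2  -3.06] turn -0.000
time_s: 23.78
eef_pos: [662.7, 119.8, 34.6]
ee_rot: [0.001, -0.002, 1.0, 0.0]
contact_force: [0.4, 0.2, -1.3]
grip_width: 14.9
t 23.77 pos [662.7 119.8  34.6] jaw 1.575 tiltfix [-0.     0.001] F [ 0.4  0.2 -1.3] w 14.9 q6 0.17 q1 0.18
need cm [ 0.23  0.22 -1.06] turn 0.000
```

```bash
python3 -m creep '0.2 .2 -.6 0 0 0;0 0 -.2 0 0 0;0 0 0 0 0 0'|sed -n '2p;4p';  python3 -m creep '0 0 -.15 0 0 0;0 0 0 0 0 0'|sed -n '2p;4p' ;python3 -m creep '0 0 -.1 0 0 0;0 0 0 0 0 0'|sed -n '2p;4p'
```

```text
eef_pos: [665.4, 122.2, 26.5]
contact_force: [0.5, -1.0, -0.6]
eef_pos: [665.7, 122.3, 25.4]
contact_force: [-0.9, -0.6, -0.5]
eef_pos: [665.9, 122.3, 24.6]
contact_force: [0.4, 0.3, -0.5]
```

```bash
python3 -m creep '0 0 -.15 0 0 0;0 0 0 0 0 0;0 0 0 0 0 0'|sed -n '2p;4p';python3 -m creep '0 0 0 0 0 0;0 0 0 0 0 0;0 0 0 0 0 0' 4; python3 -m creep '0 0 1.5 0 0 0;0 0 1.5 0 0 0;0 0 2 0 0 0;0 0 2 0 0 0;0 0 0 0 0 0';python3 st.py 466 -290 100 .046
python3 - <<'E'
from h import *
r=cam("side"); crop(r,140,150,140,100,5,"b7")
E
```

```text
eef_pos: [666.2, 122.3, 23.7]
contact_force: [-0.3, 0.3, -0.6]
time_s: 25.4
eef_pos: [666.5, 122.4, 23.8]
ee_rot: [0.002, -0.002, 1.0, 0.001]
contact_force: [-0.4, -0.1, -0.7]
grip_width: 40.1
time_s: 26.02
eef_pos: [667.9, 122.7, 101.3]
ee_rot: [0.005, -0.002, 1.0, 0.001]
contact_force: [0.0, 0.4, 0.6]
grip_width: 39.8
t 26.02 pos [667.9 122.7 101.3] jaw 1.575 tiltfix [-0.002  0.01 ] F [0.  0.4 0.6] w 39.8 q6 0.18 q1 0.18
need cm [-20.19 -41.27  -0.13] turn -1.529
```

View pics/b7.png

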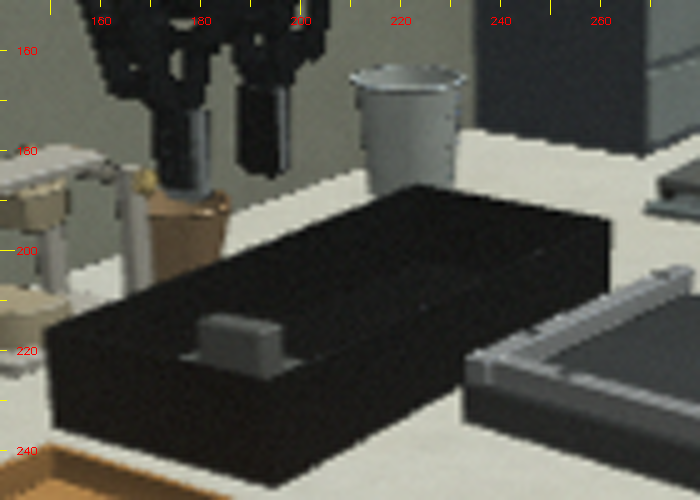

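The first plate stands in the bin's left end. On to the second.

```bash
python3 -m creep '-2.24 -4.5 0 -.002 .01 -.17;-2.24 -4.5 0 0 0 -.17;-2.24 -4.5 0 0 0 -.17;-2.24 -4.5 0 0 0 -.17;-2.24 -4.5 0 0 0 -.17;-2.24 -4.5 0 0 0 -.17;-2.24 -4.5 0 0 0 -.17;-2.24 -4.5 0 0 0 -.17;-2 -4 0 0 0 -.16;0 0 0 0 0 0' 5; python3 st.py 466.7 -289 60 .046
```

```text
time_s: 27.32
eef_pos: [455.5, -286.1, 92.4]
ee_rot: [-0.006, 0.705, 0.709, -0.0]
contact_force: [0.7, -0.0, 0.1]
grip_width: 50.6
t 27.32 pos [ 455.5 -286.1   92.4] jaw 0.007 tiltfix [-0.008 -0.008] F [ 0.7 -0.   0.1] w 50.6 q6 1.00 q1 -0.56
need cm [ 1.12 -0.29 -3.24] turn 0.039
```

```bash
python3 -m creep '1.1 -.3 -1.6 -.008 -.008 .039;0 0 -1.6 0 0 0;0 0 0 0 0 0'|sed -n 2p; python3 st.py 466.7 -289 30 .046
python3 - <<'E'
from h import *
r=cam("side"); crop(r,290,140,110,80,7,"b8")
E
```

```text
eef_pos: [466.2, -287.2, 58.3]
t 27.70 pos [ 466.2 -287.2   58.3] jaw 0.050 tiltfix [-0.002 -0.002] F [-0.1  0.2 -0.1] w 50.1 q6 0.97 q1 -0.55
need cm [ 0.05 -0.18 -2.83] turn -0.004
```

View pics/b8.png

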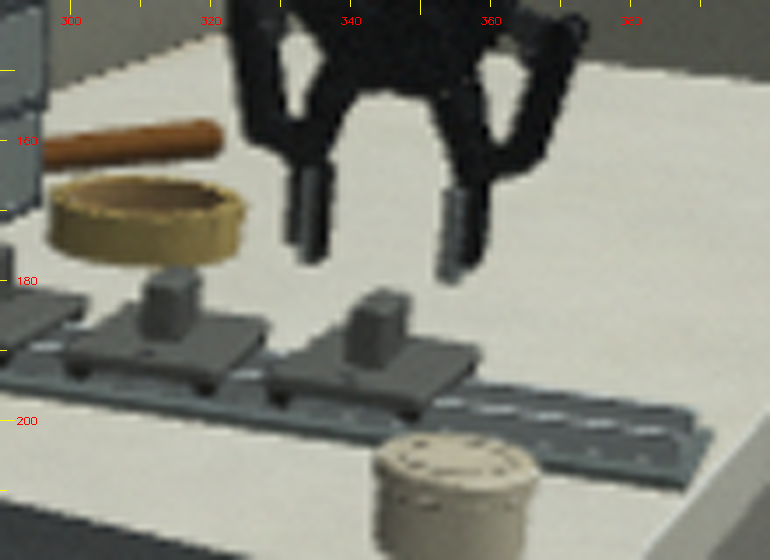

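```bash
python3 -m creep '0 0 -1.5 -.002 -.002 0;-.1 .1 -1.4 0 0 0;0 0 0 0 0 0'|sed -n 2p;  python3 -m creep '0 0 0 0 0 0;0 0 0 0 0 0;0 0 0 0 0 0;0 0 0 0 0 0' 0; python3 st.py;python3 -m creep '0 0 1.5 0 0 0;0 0 2 0 0 0;0 0 1.5 0 0 0;0 0 0 0 0 0'|sed -n '2p;5p'; python3 st.py 505 28 70 1.488
```

```text
eef_pos: [467.6, -285.6, 31.0]
time_s: 28.62
eef_pos: [468.5, -286.0, 32.5]
ee_rot: [0.003, 0.688, 0.726, 0.001]
contact_force: [0.1, -0.2, -1.8]
grip_width: 14.5
t 28.62 pos [ 468.5 -286.    32.5] jaw 0.054 tiltfix [0.003 0.006] F [ 0.1 -0.2 -1.8] w 14.5 q6 0.97 q1 -0.55
eef_pos: [468.6, -286.2, 86.1]
grip_width: 14.1
t 29.12 pos [ 468.6 -286.2   86.1] jaw 0.054 tiltfix [0.004 0.007] F [-0.4 -0.3 -2.2] w 14.1 q6 0.97 q1 -0.55
need cm [ 3.64 31.42 -1.61] turn 1.434
```

```bash
python3 -m creep '.45 3.8 0 .003 .006 .174;.45 3.8 0 0 0 .174;.45 3.8 0 0 0 .174;.45 3.8 0 0 0 .174;.45 3.8 0 0 0 .174;.45 3.8 0 0 0 .174;.45 3.8 -1 0 0 .174;.45 3.8 -1 0 0 .174;0 0 0 0 0 0;0 0 0 0 0 0'; python3 st.py 508 27 50 1.488
```

```text
time_s: 30.38
eef_pos: [503.1, 26.1, 63.1]
ee_rot: [-0.001, 0.041, 0.999, 0.001]
contact_force: [0.6, -0.1, -0.3]
grip_width: 14.7
t 30.38 pos [503.1  26.1  63.1] jaw 1.489 tiltfix [-0.001 -0.002] F [ 0.6 -0.1 -0.3] w 14.7 q6 0.13 q1 0.05
need cm [ 0.49  0.09 -1.31] turn -0.001
```

```bash
python3 -m creep '0.4 0 -1.2 -.001 -.002 0;0 0 -.6 0 0 0;0 0 0 0 0 0;0 0 0 0 0 0'; python3 st.py 508 27 42 1.488; python3 -m creep '0 0 -.2 0 0 0;0 0 0 0 0 0;0 0 0 0 0 0'|sed -n '2p;4p'
```

```text
time_s: 30.88
eef_pos: [507.0, 23.3, 43.6]
ee_rot: [0.0, 0.044, 0.999, -0.0]
contact_force: [0.1, 1.0, -1.1]
grip_width: 14.5
t 30.88 pos [507.   23.3  43.6] jaw 1.483 tiltfix [0. 0.] F [ 0.1  1.  -1.1] w 14.5 q6 0.13 q1 0.05
need cm [ 0.1   0.37 -0.16] turn 0.005
eef_pos: [507.4, 23.0, 42.0]
contact_force: [0.8, 0.8, -2.1]
```

Now slide left to the fence.

```bash
python3 -m creep '.05 .6 0 0 0 .003;.04 .5 0 0 0 0;0 0 0 0 0 0'|sed -n '2p;4p'; python3 -m creep '.02 .2 0 0 0 0;0 0 0 0 0 0'|sed -n '2p;4p';python3 -m creep '.02 .2 0 0 0 0;0 0 0 0 0 0'|sed -n '2p;4p';python3 -m creep '.01 .2 0 0 0 0;0 0 0 0 0 0'|sed -n '2p;4p'; python3 st.py
```

```text
eef_pos: [508.6, 35.2, 42.3]
contact_force: [0.2, 0.5, -1.6]
eef_pos: [508.8, 37.5, 42.3]
contact_force: [0.0, -0.2, -1.4]
eef_pos: [508.9, 39.1, 42.3]
contact_force: [-0.4, 0.0, -1.1]
eef_pos: [508.9, 39.1, 42.4]
contact_force: [0.6, 0.1, -2.4]
t 32.38 pos [508.9  39.1  42.4] jaw 1.484 tiltfix [0.005 0.001] F [ 0.6  0.1 -2.4] w 14.6 q6 0.17 q1 0.08
```

```bash
python3 -m creep '0 -.04 0 .005 .001 0;.5 -.04 0 0 0 0;.5 -.04 0 0 0 0;0 0 0 0 0 0'|sed -n '2p;4p'; python3 -m creep '.3 -.03 0 0 0 0;0 0 0 0 0 0'|sed -n '2p;4p'; python3 -m creep '.3 -.03 0 0 0 0;0 0 0 0 0 0'|sed -n '2p;4p';python3 -m creep '.2 -.02 0 0 0 0;0 0 0 0 0 0'|sed -n '2p;4p'; python3 st.py
```

```text
eef_pos: [519.3, 38.2, 42.1]
contact_force: [-0.3, -1.8, -0.7]
eef_pos: [522.3, 37.9, 41.9]
contact_force: [-0.4, -1.1, -0.5]
eef_pos: [522.3, 38.0, 41.7]
contact_force: [2.1, -2.2, -1.3]
eef_pos: [522.3, 37.9, 41.7]
contact_force: [0.0, -0.5, -1.7]
t 33.62 pos [522.3  37.9  41.7] jaw 1.485 tiltfix [-0.002 -0.011] F [ 0.  -0.5 -1.7] w 14.4 q6 0.16 q1 0.07
```

```bash
python3 -m creep '0 0 0 -.002 -.011 0;.01 .12 0 0 0 0;.1 0 -.1 0 0 0;0 0 -.1 0 0 0;0 0 0 0 0 0'|sed -n '2p;4p'; python3 st.py; python3 -m creep '0 0 0 0 0 0;0 0 0 0 0 0;0 0 0 0 0 0' 4;python3 st.py
python3 - <<'E'
from h import *
r=cam("side"); crop(r,225,170,110,90,7,"d1")
E
```

```text
eef_pos: [522.3, 38.0, 41.4]
contact_force: [-1.8, -1.7, -1.6]
t 34.25 pos [522.3  38.   41.4] jaw 1.485 tiltfix [ 0.003 -0.   ] F [-1.8 -1.7 -1.6] w 14.8 q6 0.16 q1 0.07
time_s: 34.62
eef_pos: [525.3, 39.0, 42.1]
ee_rot: [0.003, 0.043, 0.999, -0.0]
contact_force: [1.3, -0.1, -0.3]
grip_width: 39.9
t 34.62 pos [525.3  39.   42.1] jaw 1.485 tiltfix [0.    0.006] F [ 1.3 -0.1 -0.3] w 39.9 q6 0.16 q1 0.07
```

View pics/d1.png

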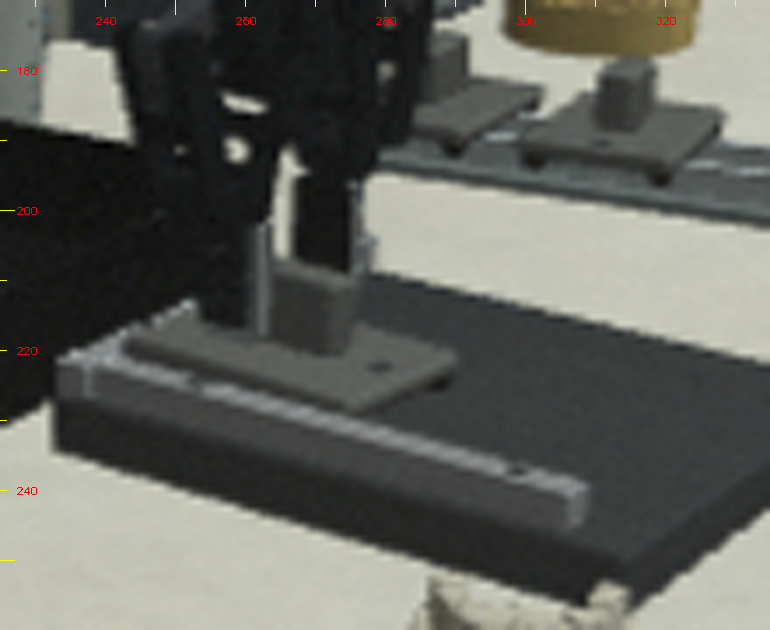

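Far-left corner at about (242, 219) and near-right at (290, 220): it's home. Pressing near-right.

```bash
python3 -m creep '0 0 1.5 0 0 0;0 0 1.5 0 .006 0;-1.2 -.6 0 0 0 0;-1.2 -.6 0 0 0 0;-1.2 -.6 0 0 0 0;0 0 0 0 0 0;0 0 0 0 0 0' 0|sed -n 2p;python3 -m creep '0 0 -1.5 0 0 0;0 0 -1.3 0 0 0;0 0 0 0 0 0'; python3 st.py 491 20 38 1.488
```

```text
eef_pos: [485.7, 19.5, 74.1]
time_s: 35.92
eef_pos: [486.6, 19.8, 45.1]
ee_rot: [0.0, 0.043, 0.999, -0.0]
contact_force: [-0.3, 0.1, 0.8]
grip_width: 0.3
t 35.92 pos [486.6  19.8  45.1] jaw 1.485 tiltfix [0. 0.] F [-0.3  0.1  0.8] w 0.3 q6 0.13 q1 0.04
need cm [ 0.44  0.02 -0.71] turn 0.003
```

```bash
python3 -m creep '.3 0 -.6 0 0 0;0 0 -.15 0 0 0;0 0 0 0 0 0'|sed -n '2p;4p'; python3 -m creep '0 0 -.15 0 0 0;0 0 0 0 0 0'|sed -n '2p;4p'; python3 -m creep '0 0 -.15 0 0 0;0 0 0 0 0 0'|sed -n '2p;4p';python3 -m creep '0 0 -.15 0 0 0;0 0 0 0 0 0'|sed -n '2p;4p';python3 -m creep '0 0 -.15 0 0 0;0 0 0 0 0 0'|sed -n '2p;4p'
```

```text
eef_pos: [490.7, 20.0, 37.5]
contact_force: [-0.7, -0.1, 0.1]
eef_pos: [491.0, 20.0, 36.3]
contact_force: [-0.2, 0.8, -0.3]
eef_pos: [491.1, 20.0, 34.9]
contact_force: [0.0, 0.0, 0.2]
eef_pos: [491.4, 20.0, 33.7]
contact_force: [-0.5, 0.4, 2.4]
eef_pos: [491.4, 20.0, 33.7]
contact_force: [-1.1, 0.7, 3.0]
```

Stopped at 33.7 mm. A firmer press for the record, plus an image.

```bash
python3 -m creep '0 0 -.2 0 0 0;0 0 -.2 0 0 0;0 0 -.2 0 0 0;0 0 -.2 0 0 0'|sed -n '2p;4p';  python3 - <<'E'
from h import *
r=cam("side"); crop(r,225,170,110,90,7,"d2")
E
python3 -m creep '0 0 0 0 0 0;0 0 -.25 0 0 0;0 0 -.25 0 0 0'|sed -n '2p;4p'; python3 st.py
```

```text
eef_pos: [491.5, 20.0, 33.0]
contact_force: [-6.1, -0.3, 18.3]
eef_pos: [491.6, 20.0, 32.8]
contact_force: [-10.2, -1.2, 28.7]
t 38.23 pos [491.6  20.   32.8] jaw 1.485 tiltfix [-0.001  0.01 ] F [-10.2  -1.2  28.7] w 0.0 q6 0.13 q1 0.04
```

Now the near-left corner.

```bash
python3 -m creep '0 0 .6 0 .01 0;0 0 .6 0 0 0;.1 1.8 0 0 0 0;.1 1.7 0 0 0 0;0 0 0 0 0 0;0 0 0 0 0 0'; python3 st.py 491 57 38 1.488
```

```text
time_s: 38.98
eef_pos: [493.3, 58.4, 43.8]
ee_rot: [-0.001, 0.042, 0.999, 0.0]
contact_force: [-0.9, 0.1, 0.1]
grip_width: 0.1
t 38.98 pos [493.3  58.4  43.8] jaw 1.486 tiltfix [-0.001 -0.001] F [-0.9  0.1  0.1] w 0.1 q6 0.20 q1 0.12
need cm [-0.23 -0.14 -0.58] turn 0.002
```

```bash
python3 -m creep '-.2 -.1 -.4 0 0 0;0 0 -.1 0 0 0;0 0 0 0 0 0'|sed -n '2p;4p'; python3 -m creep '0 0 -.15 0 0 0;0 0 0 0 0 0'|sed -n '2p;4p'; python3 -m creep '0 0 -.15 0 0 0;0 0 0 0 0 0'|sed -n '2p;4p';python3 -m creep '0 0 -.15 0 0 0;0 0 0 0 0 0'|sed -n '2p;4p';python3 -m creep '0 0 -.15 0 0 0;0 0 0 0 0 0'|sed -n '2p;4p';python3 - <<'E'
from h import *
r=cam("side"); crop(r,225,170,110,90,7,"d3")
import cv2,numpy as np
I=[cv2.imread(f"pics/d{k}.png")[320:440,230:480] for k in (1,2,3)]
cv2.imwrite("pics/d4.png",np.hstack([cv2.resize(i,None,fx=1.05,fy=3) for i in I]))
E
```

```text
eef_pos: [490.6, 56.7, 37.9]
contact_force: [0.4, -0.4, 0.9]
eef_pos: [490.7, 56.4, 36.4]
contact_force: [-0.2, -0.7, -0.6]
eef_pos: [491.2, 56.6, 35.4]
contact_force: [-0.2, 0.1, 2.9]
eef_pos: [491.5, 57.0, 35.3]
contact_force: [-1.6, 0.0, 2.0]
eef_pos: [491.5, 57.0, 35.2]
contact_force: [-1.5, -0.7, 2.0]
```

View pics/d4.png

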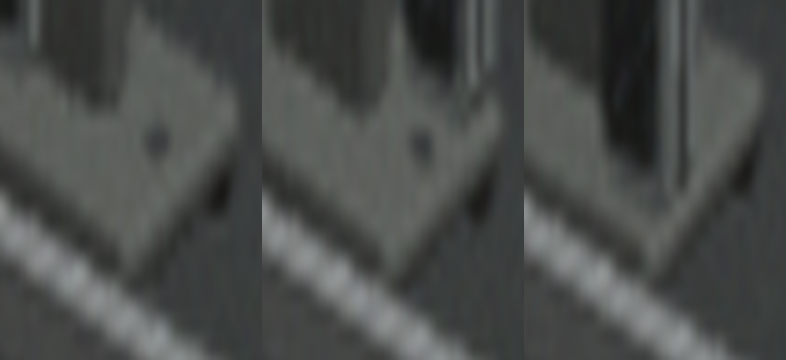

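NR stops at 33.7 mm and NL at 35.2. The near-right corner sits visibly lower in the middle crop (NR pressed) than in the right one, so the second plate rocks too. Reject bin, middle slot.

```bash
python3 -m creep '0 0 1.8 0 0 0;0 0 1.8 0 0 0;1.5 -1.0 .3 0 0 0;1.5 -.9 0 0 0 0;0 0 0 0 0 0' 4;python3 st.py 522.3 38 40 1.488
```

```text
time_s: 41.02
eef_pos: [521.1, 37.2, 73.1]
ee_rot: [-0.001, 0.043, 0.999, 0.0]
contact_force: [-0.4, 0.0, -0.5]
grip_width: 40.3
t 41.02 pos [521.1  37.2  73.1] jaw 1.486 tiltfix [-0.    -0.002] F [-0.4  0.  -0.5] w 40.3 q6 0.16 q1 0.07
need cm [ 0.12  0.08 -3.31] turn 0.002
```

```bash
python3 -m creep '.25 .1 -1.6 0 0 0;0 0 -1.6 0 0 0;0 0 0 0 0 0'|sed -n 2p;  python3 -m creep '0 0 0 0 0 0;0 0 0 0 0 0;0 0 0 0 0 0;0 0 0 0 0 0' 0|sed -n '2p;5p'; python3 -m creep '0 0 1.5 0 0 0;0 0 2 0 0 0;0 0 2 0 0 0;0 0 0 0 0 0'; python3 st.py 665 38.5 60 1.575;  python3 - <<'E'
from h import *
r=cam("side"); crop(r,140,140,200,110,4,"d5")
E
```

```text
eef_pos: [520.8, 39.0, 37.1]
eef_pos: [519.9, 38.2, 37.0]
grip_width: 14.9
time_s: 42.4
eef_pos: [520.8, 39.9, 96.7]
ee_rot: [-0.002, 0.042, 0.999, 0.001]
contact_force: [-0.1, 0.1, -1.7]
grip_width: 14.6
t 42.40 pos [520.8  39.9  96.7] jaw 1.487 tiltfix [-0.001 -0.005] F [-0.1  0.1 -1.7] w 14.6 q6 0.16 q1 0.08
need cm [14.42 -0.14 -3.67] turn 0.088
```

View pics/d5.png

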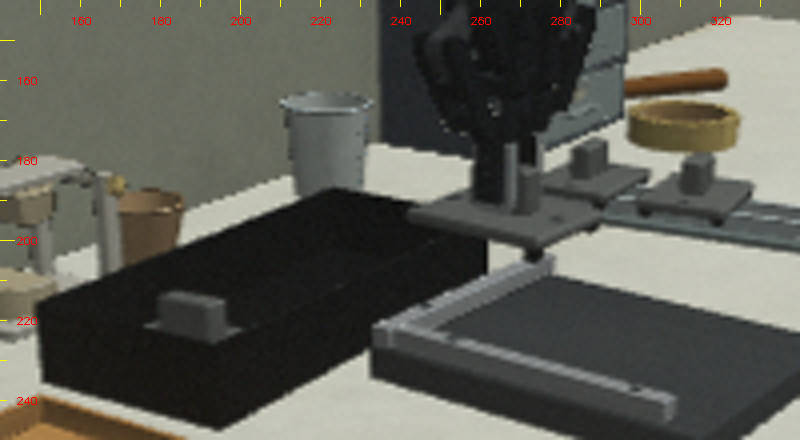

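```bash
python3 -m creep '3.5 0 .2 0 -.005 .022;3.5 0 0 0 0 .022;3.5 0 0 0 0 .022;3.5 -.1 0 0 0 .022;0 0 0 0 0 0;0 0 0 0 0 0'; python3 st.py 661 38.5 60 1.575
```

```text
time_s: 43.2
eef_pos: [658.5, 39.7, 91.3]
ee_rot: [-0.007, -0.004, 1.0, 0.001]
contact_force: [-0.0, -0.4, -1.9]
grip_width: 14.7
t 43.20 pos [658.5  39.7  91.3] jaw 1.579 tiltfix [-0.002 -0.013] F [-0.  -0.4 -1.9] w 14.7 q6 0.05 q1 0.06
need cm [ 0.25 -0.12 -3.13] turn -0.004
```

```bash
python3 -m creep '.35 -.1 -1.5 -.002 -.013 -.004;0 0 -1.6 0 0 0;0 0 -1.5 0 0 0;0 0 -1 0 0 0;0 0 0 0 0 0'; python3 st.py 661 38.5 22 1.575
python3 - <<'E'
from h import *
r=cam("side"); crop(r,140,150,140,100,5,"d6")
E
```

```text
time_s: 43.82
eef_pos: [657.6, 39.1, 32.0]
ee_rot: [-0.003, -0.002, 1.0, 0.0]
contact_force: [0.8, -0.0, -0.4]
grip_width: 15.1
t 43.83 pos [657.6  39.1  32. ] jaw 1.575 tiltfix [-0.    -0.005] F [ 0.8 -0.  -0.4] w 15.1 q6 0.05 q1 0.06
need cm [ 0.34 -0.06 -1.  ] turn -0.000
```

View pics/d6.png

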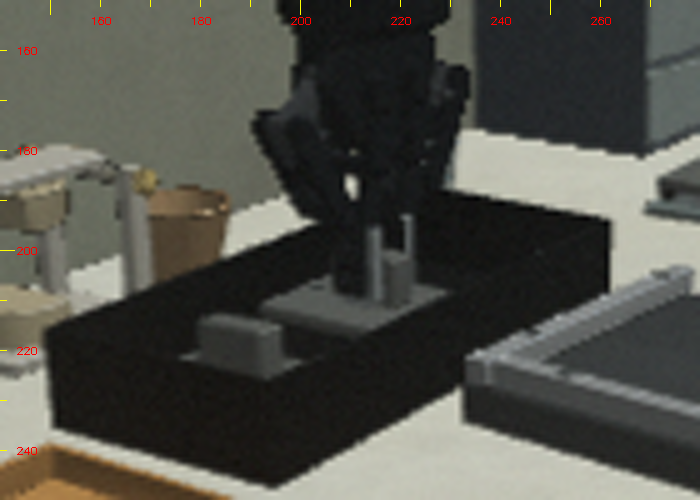

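```bash
python3 -m creep '.3 0 -.5 0 -.005 0;0 0 -.2 0 0 0;0 0 0 0 0 0'|sed -n '2p;4p';  python3 -m creep '0 0 -.2 0 0 0;0 0 0 0 0 0'|sed -n '2p;4p' ;python3 -m creep '0 0 -.15 0 0 0;0 0 0 0 0 0;0 0 0 0 0 0'|sed -n '2p;4p'
```

```text
eef_pos: [662.7, 39.2, 26.7]
contact_force: [0.1, 0.7, -1.2]
eef_pos: [663.0, 39.2, 25.0]
contact_force: [0.6, -0.7, -0.8]
eef_pos: [663.1, 39.1, 23.5]
contact_force: [0.7, -0.3, -1.2]
```

```bash
python3 -m creep '0 0 -.15 0 0 0;0 0 0 0 0 0'|sed -n '2p;4p' ; python3 -m creep '0 0 0 0 0 0;0 0 0 0 0 0;0 0 0 0 0 0' 4|sed -n '2p;5p'; python3 -m creep '0 0 1.5 0 0 0;0 0 1.5 0 0 0;0 0 2 0 0 0;0 0 2 0 0 0;0 0 0 0 0 0'|sed -n 2p;python3 st.py 549.2 -278 100 .104
python3 - <<'E'
from h import *
r=cam("side"); crop(r,140,150,140,100,5,"d7")
E
```

```text
eef_pos: [663.0, 39.2, 21.9]
contact_force: [0.1, 0.1, -0.7]
eef_pos: [663.7, 39.2, 22.8]
grip_width: 40.1
eef_pos: [665.3, 39.3, 100.5]
t 46.12 pos [665.3  39.3 100.5] jaw 1.575 tiltfix [-0.001  0.012] F [ 1.4  0.3 -1.1] w 40.1 q6 0.05 q1 0.06
need cm [-11.61 -31.73  -0.05] turn -1.471
```

View pics/d7.png

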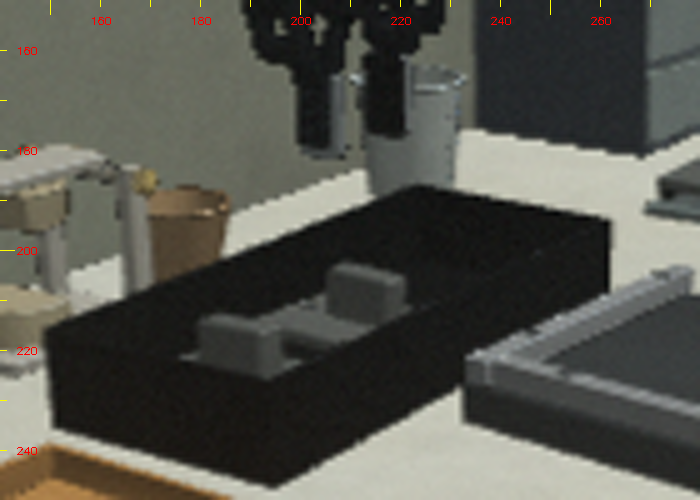

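Both stand in the bin (bars at about (190, 218) and (214, 209)). Third plate next.

```bash
python3 -m creep '-1.2 -3.4 0 0 .012 -.16;-1.2 -3.4 0 0 0 -.16;-1.2 -3.4 0 0 0 -.16;-1.2 -3.4 0 0 0 -.16;-1.2 -3.4 0 0 0 -.16;-1.2 -3.4 0 0 0 -.16;-1.2 -3.4 0 0 0 -.16;-1.2 -3.4 0 0 0 -.16;-1.2 -3.2 0 0 0 -.16;0 0 0 0 0 0' 5; python3 st.py 549.2 -278 60 .104
```

```text
time_s: 47.42
eef_pos: [546.7, -271.1, 90.3]
ee_rot: [-0.007, 0.675, 0.738, 0.001]
contact_force: [0.7, 0.5, -0.5]
grip_width: 50.1
t 47.42 pos [ 546.7 -271.1   90.3] jaw 0.090 tiltfix [-0.011 -0.01 ] F [ 0.7  0.5 -0.5] w 50.1 q6 1.02 q1 -0.46
need cm [ 0.25 -0.69 -3.03] turn 0.014
```

```bash
python3 -m creep '.2 -.5 -1.6 -.011 -.01 .014;0 0 -1.5 0 0 0;0 0 0 0 0 0'|sed -n 2p; python3 st.py 549.2 -277 30 .104
python3 - <<'E'
from h import *
r=cam("side"); crop(r,260,130,110,80,7,"e1")
E
```

```text
eef_pos: [548.0, -273.9, 56.6]
t 47.80 pos [ 548.  -273.9   56.6] jaw 0.108 tiltfix [-0.002 -0.002] F [-0.5  0.2  0.2] w 49.7 q6 1.00 q1 -0.46
need cm [ 0.12 -0.31 -2.66] turn -0.004
```

View pics/e1.png

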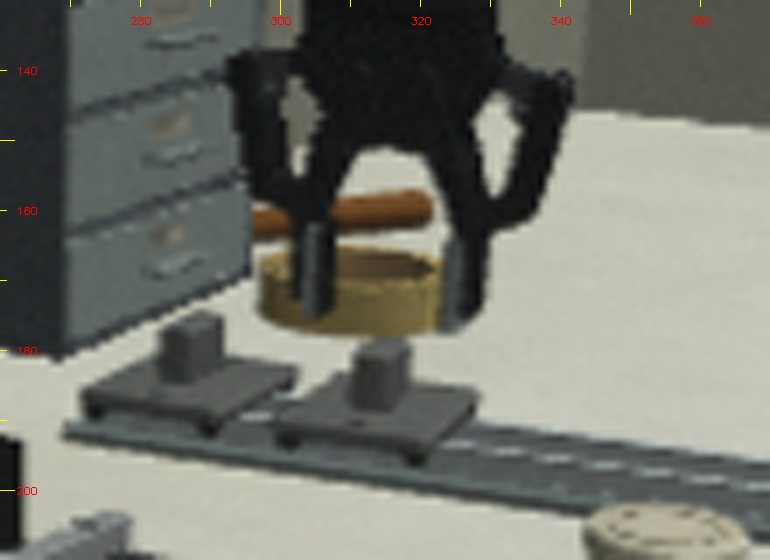

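```bash
python3 -m creep '0 -.2 -1.4 -.002 -.002 0;0 0 -1.3 0 0 0;0 0 0 0 0 0'|sed -n 2p;  python3 -m creep '0 0 0 0 0 0;0 0 0 0 0 0;0 0 0 0 0 0;0 0 0 0 0 0' 0|sed -n '2p;5p'; python3 st.py;python3 -m creep '0 0 1.5 0 0 0;0 0 2 0 0 0;0 0 1.5 0 0 0;0 0 0 0 0 0'|sed -n '2p;5p'; python3 st.py 505 26 70 1.488
```

```text
eef_pos: [549.4, -275.5, 29.2]
eef_pos: [549.9, -275.7, 29.9]
grip_width: 14.8
t 48.73 pos [ 549.9 -275.7   29.9] jaw 0.110 tiltfix [0.001 0.003] F [ 0.2 -0.3 -0.7] w 14.8 q6 1.00 q1 -0.47
eef_pos: [550.1, -275.9, 83.8]
grip_width: 14.9
t 49.23 pos [ 550.1 -275.9   83.8] jaw 0.109 tiltfix [0.002 0.004] F [ 0.5 -0.3 -1.2] w 14.9 q6 1.00 q1 -0.47
need cm [-4.51 30.19 -1.38] turn 1.379
```

```bash
python3 -m creep '-.55 3.65 0 .002 .004 .168;-.55 3.65 0 0 0 .168;-.55 3.65 0 0 0 .168;-.55 3.65 0 0 0 .168;-.55 3.65 0 0 0 .168;-.55 3.65 0 0 0 .168;-.55 3.65 -1 0 0 .168;-.55 3.65 -.8 0 0 .168;0 0 0 0 0 0;0 0 0 0 0 0'; python3 st.py 506 25 42 1.488
```

```text
time_s: 50.48
eef_pos: [502.2, 23.7, 63.1]
ee_rot: [-0.001, 0.038, 0.999, 0.001]
contact_force: [0.3, 0.5, -1.6]
grip_width: 14.9
t 50.48 pos [502.2  23.7  63.1] jaw 1.496 tiltfix [-0.002 -0.002] F [ 0.3  0.5 -1.6] w 14.9 q6 0.12 q1 0.05
need cm [ 0.38  0.13 -2.11] turn -0.008
```

```bash
python3 -m creep '0.3 0.2 -1.2 -.002 -.002 -.01;0 0 -.8 0 0 0;0 0 0 0 0 0;0 0 0 0 0 0'|sed -n 2p; python3 st.py 506 27 39.5 1.486; python3 -m creep '0 0 -.2 0 0 0;0 0 0 0 0 0;0 0 0 0 0 0'|sed -n '2p;4p'
```

```text
eef_pos: [505.8, 23.3, 41.3]
t 50.98 pos [505.8  23.3  41.3] jaw 1.479 tiltfix [ 0.001 -0.   ] F [ 0.4 -0.1 -0.3] w 14.7 q6 0.14 q1 0.05
need cm [ 0.02  0.37 -0.18] turn 0.007
eef_pos: [506.2, 23.0, 39.7]
contact_force: [-0.4, -0.4, -2.3]
```

```bash
python3 -m creep '.05 .6 0 0 0 .007;.04 .5 0 0 0 0;0 0 0 0 0 0'|sed -n '2p;4p'; python3 -m creep '.02 .2 0 0 0 0;0 0 0 0 0 0'|sed -n '2p;4p';python3 -m creep '.02 .2 0 0 0 0;0 0 0 0 0 0'|sed -n '2p;4p';python3 -m creep '.01 .2 0 0 0 0;0 0 0 0 0 0'|sed -n '2p;4p'; python3 st.py
```

```text
eef_pos: [507.4, 35.1, 40.0]
contact_force: [0.4, 1.2, -0.3]
eef_pos: [507.6, 37.4, 40.0]
contact_force: [0.6, 0.2, -0.7]
eef_pos: [507.7, 39.1, 40.0]
contact_force: [-0.4, 0.6, -1.3]
eef_pos: [507.7, 39.1, 40.1]
contact_force: [0.0, 0.6, -1.5]
t 52.48 pos [507.7  39.1  40.1] jaw 1.485 tiltfix [0.006 0.001] F [ 0.   0.6 -1.5] w 15.0 q6 0.17 q1 0.08
```

```bash
python3 -m creep '0 -.04 0 .006 .001 0;.5 -.04 0 0 0 0;.5 -.04 0 0 0 0;0 0 0 0 0 0'|sed -n '2p;4p'; python3 -m creep '.3 -.03 0 0 0 0;0 0 0 0 0 0'|sed -n '2p;4p'; python3 -m creep '.3 -.03 0 0 0 0;0 0 0 0 0 0'|sed -n '2p;4p';python3 -m creep '.2 -.02 0 0 0 0;0 0 0 0 0 0'|sed -n '2p;4p'; python3 st.py
```

```text
eef_pos: [518.2, 38.3, 39.8]
contact_force: [1.7, -1.8, -0.9]
eef_pos: [521.6, 37.9, 39.7]
contact_force: [0.8, -1.1, -2.1]
eef_pos: [522.9, 37.9, 39.5]
contact_force: [0.2, -1.9, -1.9]
eef_pos: [523.0, 37.8, 39.3]
contact_force: [-0.2, -0.9, -1.1]
t 53.73 pos [523.   37.8  39.3] jaw 1.485 tiltfix [-0.002 -0.008] F [-0.2 -0.9 -1.1] w 14.9 q6 0.16 q1 0.07
```

```bash
python3 -m creep '0 0 0 -.002 -.008 0;.01 .12 0 0 0 0;.1 0 -.1 0 0 0;0 0 -.1 0 0 0;0 0 0 0 0 0'|sed -n '2p;4p'; python3 st.py; python3 -m creep '0 0 0 0 0 0;0 0 0 0 0 0;0 0 0 0 0 0' 4|sed -n '2p;5p'
python3 - <<'E'
from h import *
r=cam("side"); crop(r,225,170,110,90,7,"e2")
E
```

```text
eef_pos: [522.9, 37.9, 37.5]
contact_force: [-3.0, -0.5, -0.1]
t 54.35 pos [522.9  37.9  37.5] jaw 1.484 tiltfix [ 0.002 -0.001] F [-3.  -0.5 -0.1] w 14.7 q6 0.16 q1 0.07
eef_pos: [526.1, 39.0, 38.4]
grip_width: 39.9
```

View pics/e2.png

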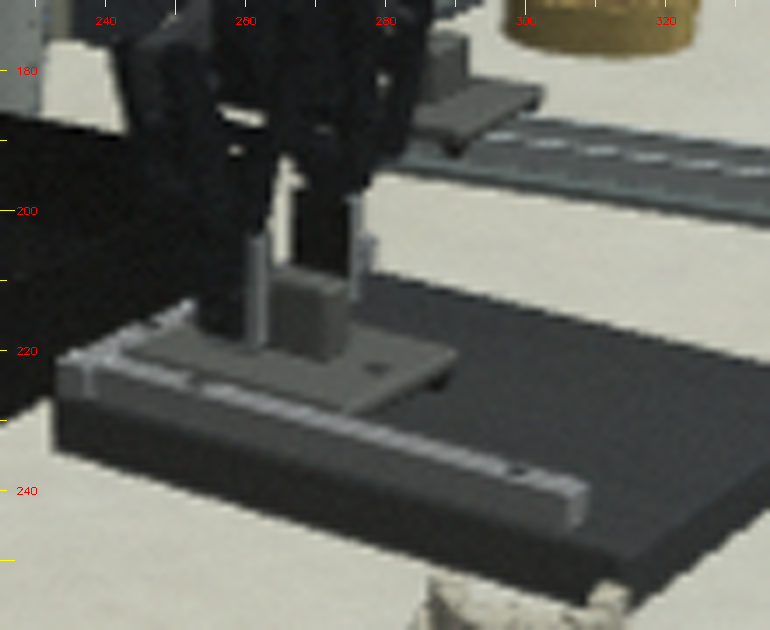

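It's home, corner at about (242, 219). This plate looks lower and level. Pressing NR.

```bash
python3 -m creep '0 0 1.7 0 0 0;0 0 1.6 0 .003 0;-1.2 -.6 0 0 0 0;-1.2 -.6 0 0 0 0;-1.0 -.6 0 0 0 0;0 0 0 0 0 0;0 0 0 0 0 0' 0|sed -n 2p;python3 -m creep '0 0 -1.5 0 0 0;0 0 -1.1 0 0 0;0 0 0 0 0 0'|sed -n 2p; python3 st.py 491 20 38 1.488
```

```text
eef_pos: [487.7, 19.6, 70.2]
eef_pos: [488.9, 19.8, 43.4]
t 56.02 pos [488.9  19.8  43.4] jaw 1.485 tiltfix [-0.  0.] F [-0.  -0.3 -0.3] w 0.2 q6 0.13 q1 0.04
need cm [ 0.21  0.02 -0.54] turn 0.003
```

```bash
python3 -m creep '.1 0 -.4 0 0 0;0 0 -.15 0 0 0;0 0 0 0 0 0'|sed -n '2p;4p'; python3 -m creep '0 0 -.15 0 0 0;0 0 0 0 0 0'|sed -n '2p;4p'; python3 -m creep '0 0 -.15 0 0 0;0 0 0 0 0 0'|sed -n '2p;4p';python3 -m creep '0 0 -.15 0 0 0;0 0 0 0 0 0'|sed -n '2p;4p';python3 -m creep '0 0 -.15 0 0 0;0 0 0 0 0 0'|sed -n '2p;4p';python3 -m creep '0 0 -.15 0 0 0;0 0 0 0 0 0'|sed -n '2p;4p'
```

```text
eef_pos: [490.8, 20.0, 38.1]
contact_force: [-0.6, 0.2, -0.2]
eef_pos: [491.0, 20.0, 36.8]
contact_force: [0.2, -0.6, 0.3]
eef_pos: [491.1, 20.0, 35.4]
contact_force: [-0.3, 0.7, 0.4]
eef_pos: [491.3, 20.0, 34.0]
contact_force: [-0.2, -0.7, 0.2]
eef_pos: [491.3, 20.0, 33.9]
contact_force: [-0.9, 1.0, 0.2]
eef_pos: [491.3, 20.0, 33.9]
contact_force: [-0.7, 0.2, 2.2]
```

```bash
python3 -m creep '0 0 -.2 0 0 0;0 0 -.2 0 0 0;0 0 -.2 0 0 0;0 0 -.2 0 0 0'|sed -n '2p;4p';  python3 - <<'E'
from h import *
r=cam("side"); crop(r,225,170,110,90,7,"e3")
E
python3 -m creep '0 0 0 0 0 0;0 0 -.25 0 0 0;0 0 -.25 0 0 0'|sed -n '2p;4p'; python3 -m creep '0 0 .6 0 .01 0;0 0 .6 0 0 0;.1 1.8 0 0 0 0;.1 1.7 0 0 0 0;0 0 0 0 0 0;0 0 0 0 0 0'|sed -n 2p; python3 st.py 491 57 38 1.488
```

```text
eef_pos: [491.4, 19.9, 33.3]
contact_force: [-6.3, 0.5, 18.9]
eef_pos: [491.6, 19.9, 33.1]
contact_force: [-10.0, -1.1, 29.7]
eef_pos: [493.3, 58.3, 43.9]
t 59.33 pos [493.3  58.3  43.9] jaw 1.487 tiltfix [-0.001 -0.001] F [-0.2 -0.2  0.5] w 0.2 q6 0.20 q1 0.12
need cm [-0.23 -0.13 -0.59] turn 0.001
```

```bash
python3 -m creep '-.2 -.1 -.4 0 0 0;0 0 -.1 0 0 0;0 0 0 0 0 0'|sed -n '2p;4p'; python3 -m creep '0 0 -.15 0 0 0;0 0 0 0 0 0'|sed -n '2p;4p'; python3 -m creep '0 0 -.15 0 0 0;0 0 0 0 0 0'|sed -n '2p;4p';python3 -m creep '0 0 -.15 0 0 0;0 0 0 0 0 0'|sed -n '2p;4p';python3 -m creep '0 0 -.15 0 0 0;0 0 0 0 0 0'|sed -n '2p;4p';python3 -m creep '0 0 -.15 0 0 0;0 0 0 0 0 0'|sed -n '2p;4p';python3 - <<'E'
from h import *
r=cam("side"); crop(r,225,170,110,90,7,"e4")
import cv2,numpy as np
I=[cv2.imread(f"pics/e{k}.png")[320:440,230:480] for k in (2,3,4)]
cv2.imwrite("pics/e5.png",np.hstack([cv2.resize(i,None,fx=1.05,fy=3) for i in I]))
E
```

```text
eef_pos: [490.6, 56.6, 38.1]
contact_force: [-0.0, -0.1, 0.3]
eef_pos: [490.7, 56.2, 36.5]
contact_force: [-0.6, 0.3, 0.6]
eef_pos: [490.8, 56.2, 35.0]
contact_force: [0.4, -0.7, 0.6]
eef_pos: [491.1, 56.2, 33.9]
contact_force: [-1.0, -0.4, 0.9]
eef_pos: [491.0, 56.2, 33.9]
contact_force: [-0.1, -0.6, 1.4]
eef_pos: [491.1, 56.3, 33.9]
contact_force: [0.0, -1.1, 1.2]
```

View pics/e5.png

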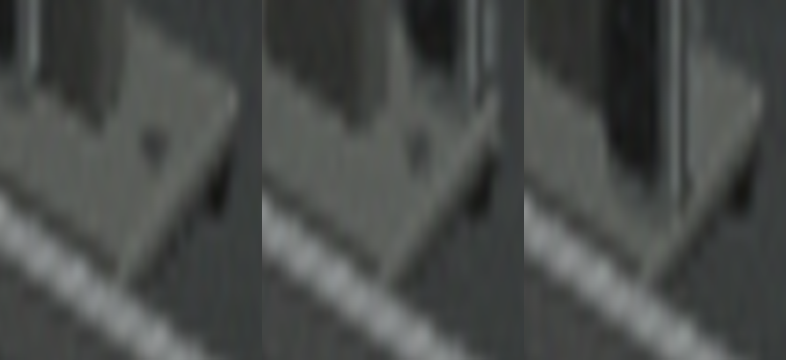

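33.9 mm at both corners and no visible movement, so the third plate is true and goes to the wooden tray.

```bash
python3 -m creep '0 0 1.8 0 0 0;0 0 1.8 0 0 0;1.6 -.9 .3 0 0 0;1.5 -.9 0 0 0 0;0 0 0 0 0 0' 4|sed -n 2p;python3 st.py 523 38 40 1.488; python3 -m creep '0 0 -1.6 0 0 0;0 0 -1.4 0 0 0;0 0 0 0 0 0'|sed -n 2p;  python3 -m creep '0 0 0 0 0 0;0 0 0 0 0 0;0 0 0 0 0 0;0 0 0 0 0 0' 0|sed -n '2p;5p'; python3 -m creep '0 0 1.5 0 0 0;0 0 2 0 0 0;0 0 2 0 0 0;0 0 0 0 0 0'|sed -n '2p;5p';  python3 st.py 569.2 271.4 60 -.033;  python3 - <<'E'
from h import *
r=cam("side"); cv2.imwrite("pics/e6.png",r["color"])
r=cam("top"); crop(r,130,120,130,170,4,"e7")
E
```

```text
eef_pos: [522.2, 38.2, 71.8]
t 61.62 pos [522.2  38.2  71.8] jaw 1.486 tiltfix [-0.    -0.002] F [ 1.2  0.3 -0.3] w 39.8 q6 0.16 q1 0.07
need cm [ 0.08 -0.02 -3.18] turn 0.002
eef_pos: [520.0, 38.8, 39.5]
eef_pos: [519.5, 38.2, 40.0]
grip_width: 14.9
eef_pos: [520.7, 39.6, 99.7]
grip_width: 14.7
t 63.00 pos [520.7  39.6  99.7] jaw 1.487 tiltfix [-0.002 -0.002] F [ 1.2  0.5 -0.6] w 14.7 q6 0.16 q1 0.07
need cm [ 4.85 23.18 -3.97] turn -1.520
```

View pics/e6.png

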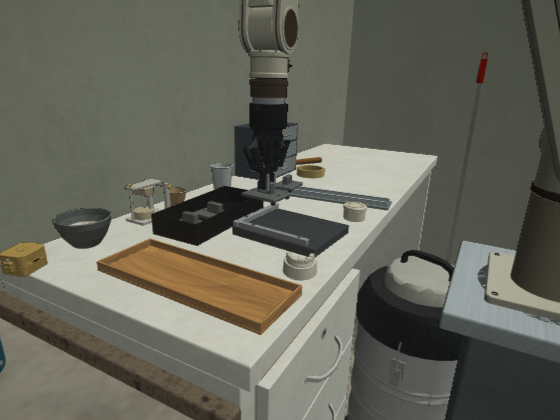

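View pics/e7.png

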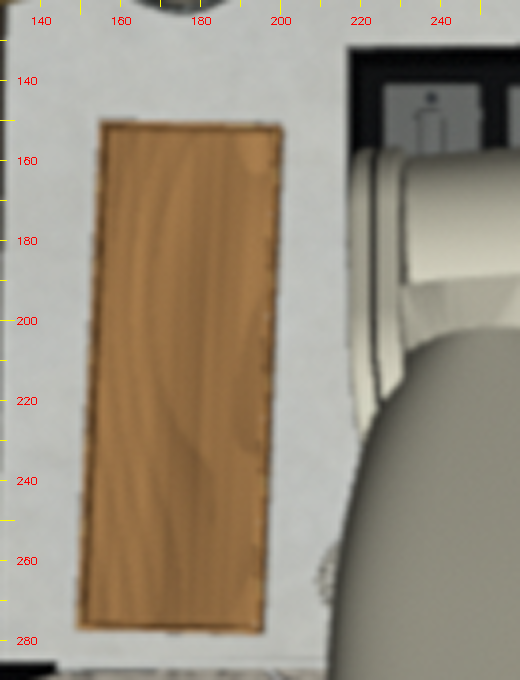

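```bash
python3 -m creep '.52 2.55 0 -.002 -.002 -.166;.52 2.55 0 0 0 -.166;.52 2.55 0 0 0 -.166;.52 2.55 0 0 0 -.166;.52 2.55 0 0 0 -.166;.52 2.55 0 0 0 -.166;.52 2.55 0 0 0 -.166;.52 2.55 0 0 0 -.166;.52 2.55 0 0 0 -.165;0 0 0 0 0 0'; python3 st.py 569.2 276 60 -.033
```

```text
time_s: 64.35
eef_pos: [558.8, 274.2, 85.4]
ee_rot: [-0.01, 0.727, 0.687, -0.003]
contact_force: [-0.8, -1.0, -1.6]
grip_width: 14.6
t 64.35 pos [558.8 274.2  85.4] jaw -0.057 tiltfix [-0.01  -0.018] F [-0.8 -1.  -1.6] w 14.6 q6 2.08 q1 0.45
need cm [ 1.04  0.18 -2.54] turn 0.024
```

```bash
python3 -m creep '1 .1 -1.2 -.01 -.018 .024;0 0 -1.2 0 0 0;0 0 0 0 0 0'|sed -n 2p; python3 st.py 569.2 276 26 -.033
python3 - <<'E'
from h import *
r=cam("side"); crop(r,90,150,150,110,5,"e8")
E
```

```text
eef_pos: [567.7, 272.7, 57.1]
t 64.72 pos [567.7 272.7  57.1] jaw -0.030 tiltfix [ 0.004 -0.003] F [-0.1 -0.2 -1.5] w 14.5 q6 2.05 q1 0.45
need cm [ 0.15  0.33 -3.11] turn -0.003
```

View pics/e8.png

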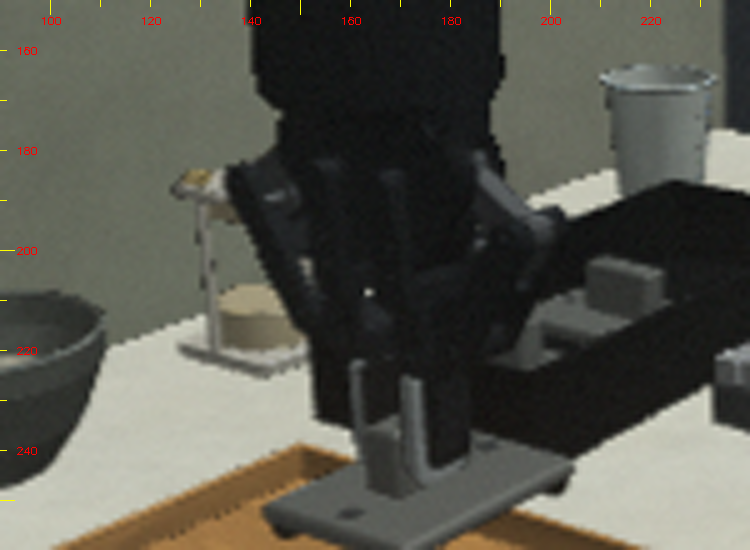

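Run:
```python
from h import *
r=cam("side")
P=[unproj(r,p,50)[:2].round(1) for p in [(142.6,251.6),(204.2,242.6),(169.7,258.9)]]; print(P,((P[0]+P[1])/2).round(1), P[0]-P[2],P[1]-P[2])
```

```text
[array([596.1, 312.2]), array([534.1, 231.9]), array([540.4, 309.4])] [565.1 272. ] [55.7  2.8] [ -6.3 -77.5]
```

```bash
python3 -m creep '.1 .1 -1.5 .004 -.003 0;0 .1 -1.1 0 0 0;0 0 0 0 0 0'|sed -n '2p;4p';python3 -m creep '0 0 -.3 0 0 0;0 0 0 0 0 0'|sed -n '2p;4p'; python3 st.py 569.2 273 24 -.033
```

```text
eef_pos: [570.1, 274.9, 31.5]
contact_force: [0.1, -0.1, -1.4]
eef_pos: [570.2, 275.0, 28.4]
contact_force: [-0.0, -0.3, -1.1]
t 65.45 pos [570.2 275.   28.4] jaw -0.031 tiltfix [-0.002  0.003] F [-0.  -0.3 -1.1] w 14.5 q6 2.05 q1 0.45
need cm [-0.1  -0.2  -0.44] turn -0.002
```

```bash
python3 -m creep '0 0 -.2 0 0 0;0 0 0 0 0 0'|sed -n '2p;4p';python3 - <<'E'
from h import *
r=cam("side"); crop(r,90,190,150,110,5,"e9")
E
```

```text
eef_pos: [570.5, 275.3, 26.8]
contact_force: [-0.6, 0.6, -1.6]
```

View pics/e9.png

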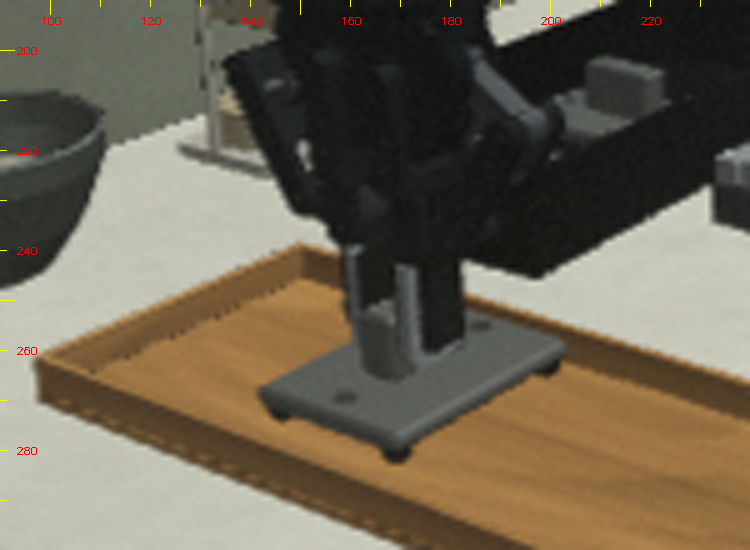

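It's between the tray walls, just above the floor. Lowering and releasing.

```bash
python3 -m creep '0 0 -.2 0 0 0;0 0 -.05 0 0 0;0 0 0 0 0 0'|sed -n '2p;4p';python3 -m creep '0 0 -.1 0 0 0;0 0 0 0 0 0'|sed -n '2p;4p'; python3 -m creep '0 0 0 0 0 0;0 0 0 0 0 0;0 0 0 0 0 0' 4|sed -n '2p;5p'; python3 -m creep '0 0 1.5 0 0 0;0 0 1.5 0 0 0;0 0 2 0 0 0;0 0 2 0 0 0;0 0 0 0 0 0'|sed -n 2p;python3 st.py 631.8 -272 100 .03
python3 - <<'E'
from h import *
r=cam("side"); cv2.imwrite("pics/e10.png",r["color"])
E
```

```text
eef_pos: [570.9, 275.5, 24.6]
contact_force: [0.9, -0.2, -1.1]
eef_pos: [571.0, 275.6, 23.9]
contact_force: [0.5, -0.1, 0.1]
eef_pos: [571.5, 275.8, 24.4]
grip_width: 39.9
eef_pos: [572.8, 276.4, 101.7]
t 67.38 pos [572.8 276.4 101.7] jaw -0.031 tiltfix [-0.006  0.011] F [0.7 0.3 0.2] w 40.1 q6 2.05 q1 0.45
need cm [  5.9  -54.84  -0.17] turn 0.061
```

View pics/e10.png

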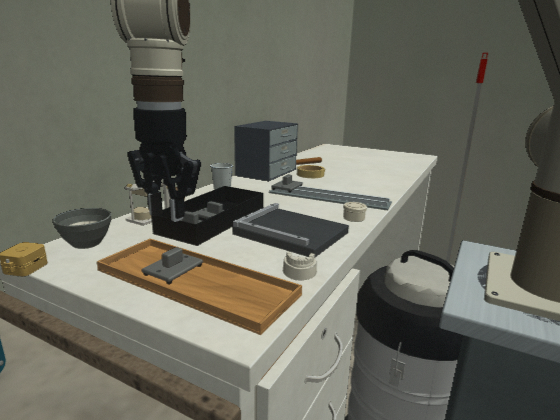

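```bash
python3 -m creep '.6 -5.5 0 -.006 .011 .005;.6 -5.5 0 0 0 .005;.6 -5.5 0 0 0 .005;.6 -5.5 0 0 0 .005;.6 -5.5 0 0 0 .005;.6 -5.5 0 0 0 .005;.6 -5.5 0 0 0 .005;.6 -5.5 0 0 0 .005;.6 -5.2 0 0 0 .005;0 0 0 0 0 0' 5; python3 st.py 631.8 -271 60 .03
```

```text
time_s: 68.68
eef_pos: [620.3, -229.7, 91.7]
ee_rot: [-0.004, 0.7, 0.714, -0.004]
contact_force: [-0.0, 1.6, -1.1]
grip_width: 50.0
t 68.67 pos [ 620.3 -229.7   91.7] jaw 0.020 tiltfix [-0.    -0.012] F [-0.   1.6 -1.1] w 50.0 q6 1.20 q1 -0.35
need cm [ 1.15 -4.13 -3.17] turn 0.010
```

```bash
python3 -m creep '.6 -2 0 0 -.012 .01;.5 -2 -1 0 0 0;0 0 -1 0 0 0;0 0 -.9 0 0 0;0 0 0 0 0 0'|sed -n 2p; python3 st.py 631.8 -271 30 .03
python3 - <<'E'
from h import *
r=cam("side"); crop(r,230,120,110,80,7,"f1")
r=cam("top"); crop(r,360,120,80,80,7,"f2")
E
```

```text
eef_pos: [630.6, -268.2, 57.8]
t 69.30 pos [ 630.6 -268.2   57.8] jaw 0.035 tiltfix [-0.003 -0.004] F [-0.2  0.2 -0.1] w 50.1 q6 1.13 q1 -0.40
need cm [ 0.12 -0.28 -2.78] turn -0.005
```

View pics/f1.png

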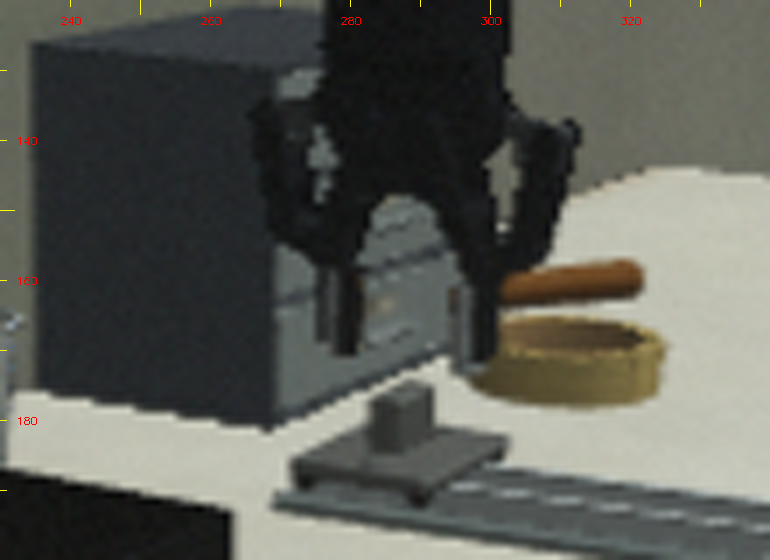

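Aligned with the far plate's bar (u 287). Grip.

```bash
python3 -m creep '.05 -.2 -1.4 -.003 -.004 0;0 0 -1.4 0 0 0;0 0 0 0 0 0'|sed -n 2p;  python3 -m creep '0 0 0 0 0 0;0 0 0 0 0 0;0 0 0 0 0 0;0 0 0 0 0 0' 0|sed -n '2p;5p'; python3 st.py;python3 -m creep '0 0 1.5 0 0 0;0 0 2 0 0 0;0 0 1.5 0 0 0;0 0 0 0 0 0'|sed -n '2p;5p'; python3 st.py 506 25 65 1.486
```

```text
eef_pos: [632.2, -269.8, 29.9]
eef_pos: [632.5, -270.0, 30.4]
grip_width: 15.0
t 70.28 pos [ 632.5 -270.    30.4] jaw 0.036 tiltfix [0.001 0.003] F [-0.9  0.  -1.2] w 15.0 q6 1.13 q1 -0.40
eef_pos: [632.8, -270.2, 84.3]
grip_width: 14.4
t 70.78 pos [ 632.8 -270.2   84.3] jaw 0.036 tiltfix [0.002 0.005] F [ 0.1  0.1 -1.4] w 14.4 q6 1.13 q1 -0.40
need cm [-12.68  29.52  -1.93] turn 1.450
```

```bash
python3 -m creep '-1.6 3.6 0 .002 .005 .178;-1.6 3.6 0 0 0 .178;-1.6 3.6 0 0 0 .178;-1.6 3.6 0 0 0 .178;-1.6 3.6 0 0 0 .178;-1.6 3.6 0 0 0 .178;-1.6 3.6 -1 0 0 .178;-1.6 3.5 -.8 0 0 .178;0 0 0 0 0 0;0 0 0 0 0 0'; python3 st.py 506 25 42 1.486
```

```text
time_s: 72.03
eef_pos: [498.5, 23.9, 63.7]
ee_rot: [-0.001, 0.033, 0.999, 0.001]
contact_force: [-0.0, 0.3, -0.2]
grip_width: 14.6
t 72.03 pos [498.5  23.9  63.7] jaw 1.505 tiltfix [-0.002 -0.001] F [-0.   0.3 -0.2] w 14.6 q6 0.11 q1 0.05
need cm [ 0.75  0.11 -2.17] turn -0.019
```

```bash
python3 -m creep '0.6 0.2 -1.2 -.002 -.001 -.017;0 0 -.8 0 0 0;0 0 0 0 0 0;0 0 0 0 0 0'|sed -n 2p; python3 st.py 506 27 40 1.486; python3 -m creep '0 0 -.2 0 0 0;0 0 0 0 0 0;0 0 0 0 0 0'|sed -n '2p;4p';  python3 - <<'E'
from h import *
r=cam("side"); crop(r,225,170,110,90,7,"f3")
E
```

```text
eef_pos: [506.4, 23.6, 42.0]
t 72.53 pos [506.4  23.6  42. ] jaw 1.481 tiltfix [0.001 0.   ] F [ 0.5  0.3 -1.3] w 14.5 q6 0.14 q1 0.05
need cm [-0.04  0.34 -0.2 ] turn 0.005
eef_pos: [506.7, 23.4, 40.2]
contact_force: [-0.1, 0.3, -1.5]
```

View pics/f3.png

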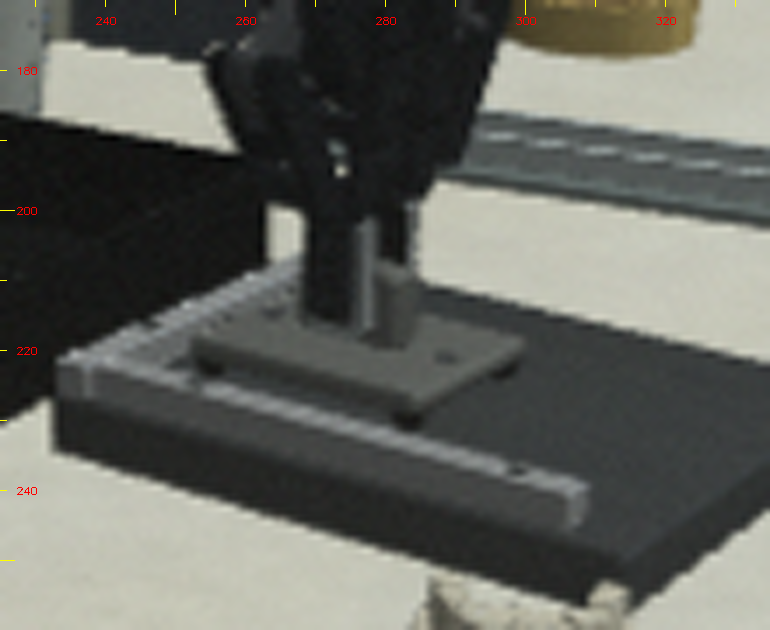

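```bash
python3 -m creep '.05 .6 0 0 0 .005;.04 .5 0 0 0 0;0 0 0 0 0 0'|sed -n '2p;4p'; python3 -m creep '.02 .2 0 0 0 0;0 0 0 0 0 0'|sed -n '2p;4p';python3 -m creep '.02 .2 0 0 0 0;0 0 0 0 0 0'|sed -n '2p;4p';python3 -m creep '.01 .2 0 0 0 0;0 0 0 0 0 0'|sed -n '2p;4p'; python3 st.py
```

```text
eef_pos: [507.8, 35.5, 40.5]
contact_force: [0.2, 0.6, -1.4]
eef_pos: [508.0, 37.8, 40.5]
contact_force: [1.3, -0.0, -1.3]
eef_pos: [508.1, 39.0, 40.5]
contact_force: [0.2, -0.4, -1.0]
eef_pos: [508.1, 39.0, 40.7]
contact_force: [-0.5, -0.2, -0.8]
t 74.08 pos [508.1  39.   40.7] jaw 1.485 tiltfix [0.007 0.001] F [-0.5 -0.2 -0.8] w 14.7 q6 0.17 q1 0.08
```

```bash
python3 -m creep '0 -.04 0 .007 .001 0;.5 -.04 0 0 0 0;.5 -.04 0 0 0 0;0 0 0 0 0 0'|sed -n '2p;4p'; python3 -m creep '.3 -.03 0 0 0 0;0 0 0 0 0 0'|sed -n '2p;4p'; python3 -m creep '.3 -.03 0 0 0 0;0 0 0 0 0 0'|sed -n '2p;4p';python3 -m creep '.2 -.02 0 0 0 0;0 0 0 0 0 0'|sed -n '2p;4p'; python3 st.py
```

```text
eef_pos: [518.3, 38.1, 40.2]
contact_force: [-0.3, -0.7, -1.4]
eef_pos: [521.7, 37.8, 40.2]
contact_force: [0.4, -1.8, -0.7]
eef_pos: [522.5, 37.8, 39.8]
contact_force: [-0.4, -1.5, -2.0]
eef_pos: [522.6, 37.8, 39.4]
contact_force: [-0.9, -1.1, -0.8]
t 75.33 pos [522.6  37.8  39.4] jaw 1.486 tiltfix [-0.003 -0.009] F [-0.9 -1.1 -0.8] w 14.7 q6 0.15 q1 0.07
```

```bash
python3 -m creep '0 0 0 -.003 -.009 0;.01 .12 0 0 0 0;.1 0 -.1 0 0 0;0 0 -.1 0 0 0;0 0 0 0 0 0'|sed -n '2p;4p'; python3 st.py; python3 -m creep '0 0 0 0 0 0;0 0 0 0 0 0;0 0 0 0 0 0' 4|sed -n '2p;5p'
python3 - <<'E'
from h import *
r=cam("side"); crop(r,225,170,110,90,7,"f4")
E
```

```text
eef_pos: [522.5, 37.9, 37.9]
contact_force: [-2.2, -1.7, -0.2]
t 75.95 pos [522.5  37.9  37.9] jaw 1.486 tiltfix [ 0.003 -0.001] F [-2.2 -1.7 -0.2] w 14.5 q6 0.16 q1 0.07
eef_pos: [526.2, 39.1, 39.0]
grip_width: 40.1
```

View pics/f4.png

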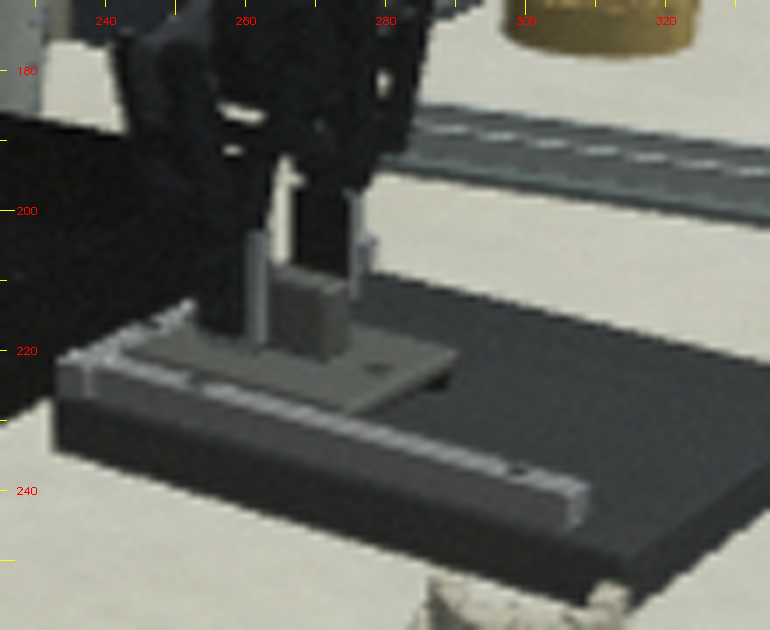

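Home again, corner at (242, 219). Pressing NR.

```bash
python3 -m creep '0 0 1.7 0 0 0;0 0 1.6 0 .003 0;-1.2 -.6 0 0 0 0;-1.2 -.6 0 0 0 0;-1.0 -.6 0 0 0 0;0 0 0 0 0 0;0 0 0 0 0 0' 0|sed -n 2p;python3 -m creep '0 0 -1.5 0 0 0;0 0 -1.1 0 0 0;0 0 0 0 0 0'|sed -n 2p; python3 st.py 491 20 38 1.488
```

```text
eef_pos: [488.0, 19.7, 70.7]
eef_pos: [489.1, 20.0, 43.9]
t 77.62 pos [489.1  20.   43.9] jaw 1.486 tiltfix [0.    0.002] F [-0.3 -0.3 -0.1] w -0.2 q6 0.13 q1 0.04
need cm [ 0.19  0.   -0.59] turn 0.002
```

```bash
python3 -m creep '.1 0 -.4 0 0 0;0 0 -.15 0 0 0;0 0 0 0 0 0'|sed -n '2p;4p'; python3 -m creep '0 0 -.15 0 0 0;0 0 0 0 0 0'|sed -n '2p;4p'; python3 -m creep '0 0 -.15 0 0 0;0 0 0 0 0 0'|sed -n '2p;4p';python3 -m creep '0 0 -.15 0 0 0;0 0 0 0 0 0'|sed -n '2p;4p';python3 -m creep '0 0 -.15 0 0 0;0 0 0 0 0 0'|sed -n '2p;4p';python3 -m creep '0 0 -.15 0 0 0;0 0 0 0 0 0'|sed -n '2p;4p'
```

```text
eef_pos: [491.1, 20.1, 38.6]
contact_force: [-0.8, -0.1, 1.0]
eef_pos: [491.4, 20.2, 37.4]
contact_force: [0.3, -0.3, 0.3]
eef_pos: [491.4, 20.1, 35.9]
contact_force: [0.7, 0.5, -1.2]
eef_pos: [491.4, 20.2, 34.4]
contact_force: [0.0, 0.5, -0.6]
eef_pos: [491.7, 20.1, 33.9]
contact_force: [-0.7, 0.1, 0.7]
eef_pos: [491.7, 20.1, 33.9]
contact_force: [-0.4, -0.7, 2.4]
```

```bash
python3 -m creep '0 0 -.2 0 0 0;0 0 -.2 0 0 0;0 0 -.2 0 0 0;0 0 -.2 0 0 0'|sed -n '2p;4p';  python3 - <<'E'
from h import *
r=cam("side"); crop(r,225,170,110,90,7,"f5")
E
python3 -m creep '0 0 0 0 0 0;0 0 -.25 0 0 0;0 0 -.25 0 0 0'|sed -n '2p;4p'; python3 -m creep '0 0 .6 0 .01 0;0 0 .6 0 0 0;.1 1.8 0 0 0 0;.1 1.7 0 0 0 0;0 0 0 0 0 0;0 0 0 0 0 0'|sed -n 2p; python3 st.py 491 57 38 1.488
```

```text
eef_pos: [491.7, 20.1, 33.3]
contact_force: [-6.2, -1.3, 18.6]
eef_pos: [492.0, 20.0, 33.1]
contact_force: [-9.8, 0.1, 28.5]
eef_pos: [493.8, 58.4, 44.0]
t 80.92 pos [493.8  58.4  44. ] jaw 1.487 tiltfix [0. 0.] F [-0.1 -0.   0.2] w -0.1 q6 0.20 q1 0.12
need cm [-0.28 -0.14 -0.6 ] turn 0.001
```

```bash
python3 -m creep '-.2 -.1 -.4 0 0 0;0 0 -.1 0 0 0;0 0 0 0 0 0'|sed -n '2p;4p'; python3 -m creep '0 0 -.15 0 0 0;0 0 0 0 0 0'|sed -n '2p;4p'; python3 -m creep '0 0 -.15 0 0 0;0 0 0 0 0 0'|sed -n '2p;4p';python3 -m creep '0 0 -.15 0 0 0;0 0 0 0 0 0'|sed -n '2p;4p';python3 -m creep '0 0 -.15 0 0 0;0 0 0 0 0 0'|sed -n '2p;4p';python3 -m creep '0 0 -.15 0 0 0;0 0 0 0 0 0'|sed -n '2p;4p';python3 - <<'E'
from h import *
r=cam("side"); crop(r,225,170,110,90,7,"f6")
import cv2,numpy as np
I=[cv2.imread(f"pics/f{k}.png")[320:440,230:480] for k in (4,5,6)]
cv2.imwrite("pics/f7.png",np.hstack([cv2.resize(i,None,fx=1.05,fy=3) for i in I]))
E
```

```text
eef_pos: [491.1, 56.7, 38.2]
contact_force: [0.6, -0.2, 0.2]
eef_pos: [491.2, 56.3, 36.7]
contact_force: [-0.3, -0.2, 0.1]
eef_pos: [491.3, 56.3, 35.2]
contact_force: [0.7, 0.6, 0.0]
eef_pos: [491.6, 56.3, 33.9]
contact_force: [-0.4, -0.2, 0.8]
eef_pos: [491.6, 56.3, 33.9]
contact_force: [-0.4, -1.5, 0.9]
eef_pos: [491.6, 56.4, 33.9]
contact_force: [-1.1, -0.4, 1.3]
```

View pics/f7.png

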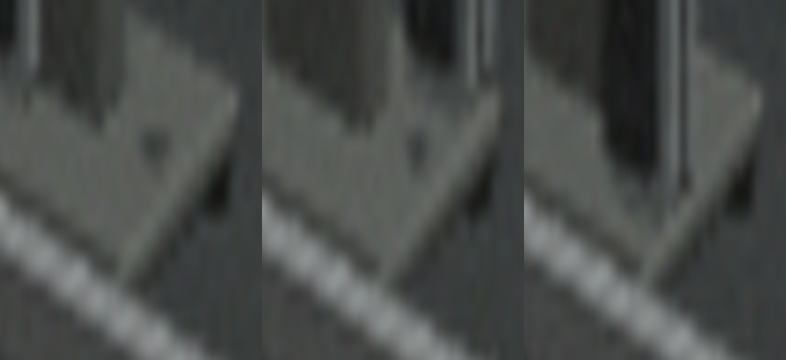

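Both corners stop at 33.9 mm and nothing moves, so the fourth plate is true. To the tray.

```bash
python3 -m creep '0 0 1.8 0 0 0;0 0 1.8 0 0 0;1.6 -.9 .3 0 0 0;1.6 -.9 0 0 0 0;0 0 0 0 0 0' 4|sed -n 2p;python3 st.py 524 38 40 1.488; python3 -m creep '.2 0 -1.6 0 0 0;0 0 -1.4 0 0 0;0 0 0 0 0 0'|sed -n 2p;  python3 -m creep '0 0 0 0 0 0;0 0 0 0 0 0;0 0 0 0 0 0;0 0 0 0 0 0' 0|sed -n '2p;5p'; python3 -m creep '0 0 1.5 0 0 0;0 0 2 0 0 0;0 0 2 0 0 0;0 0 0 0 0 0'|sed -n '2p;5p';  python3 st.py 469.2 276 60 -.033;  python3 - <<'E'
from h import *
r=cam("side"); cv2.imwrite("pics/f8.png",r["color"])
r=cam("top"); crop(r,130,120,130,170,4,"f9")
E
```

```text
eef_pos: [523.7, 38.3, 71.9]
t 83.22 pos [523.7  38.3  71.9] jaw 1.486 tiltfix [ 0. -0.] F [-0.6  0.   0.3] w 39.9 q6 0.16 q1 0.07
need cm [ 0.03 -0.03 -3.19] turn 0.002
eef_pos: [522.8, 38.9, 37.9]
eef_pos: [522.0, 37.9, 37.9]
grip_width: 14.8
eef_pos: [522.8, 39.6, 97.4]
grip_width: 14.6
t 84.60 pos [522.8  39.6  97.4] jaw 1.488 tiltfix [-0.001 -0.004] F [-0.3  0.2 -1.2] w 14.6 q6 0.16 q1 0.07
need cm [-5.36 23.64 -3.74] turn -1.521
```

View pics/f8.png

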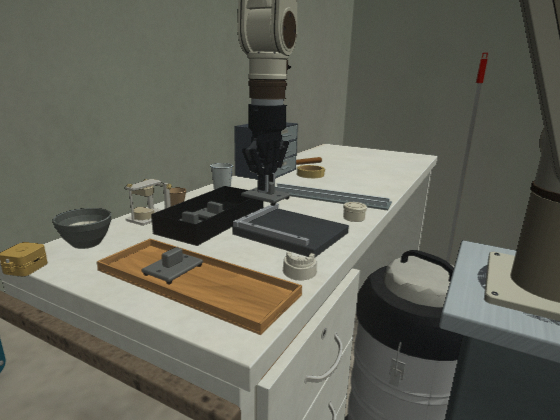

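View pics/f9.png

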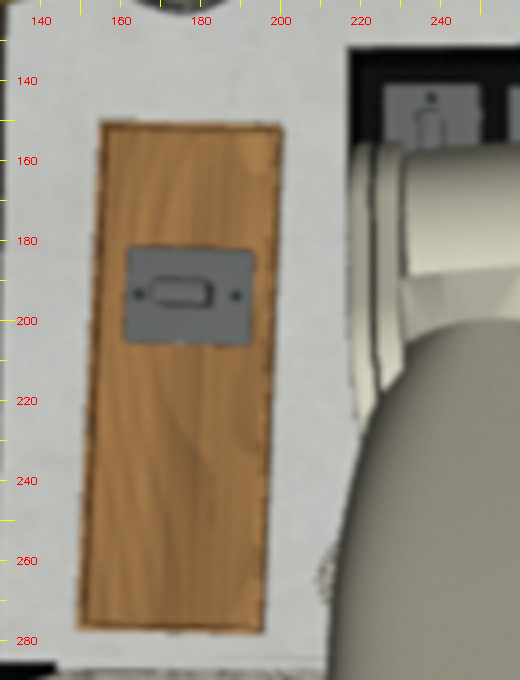

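```bash
python3 -m creep '-.5 2.55 0 -.001 -.004 -.166;-.5 2.55 0 0 0 -.166;-.5 2.55 0 0 0 -.166;-.5 2.55 0 0 0 -.166;-.5 2.55 0 0 0 -.166;-.5 2.55 0 0 0 -.166;-.5 2.55 0 0 0 -.166;-.5 2.55 0 0 0 -.166;-.5 2.55 0 0 0 -.165;0 0 0 0 0 0'|sed -n '2p;5p'; python3 st.py 469.2 275 60 -.033
```

```text
eef_pos: [466.8, 273.8, 84.7]
grip_width: 14.6
t 85.95 pos [466.8 273.8  84.7] jaw -0.055 tiltfix [-0.008 -0.016] F [ 0.2 -0.5 -1.9] w 14.6 q6 2.15 q1 0.52
need cm [ 0.24  0.12 -2.47] turn 0.022
```

```bash
python3 -m creep '.3 .2 -1.2 -.008 -.016 .022;0 0 -1.2 0 0 0;0 .1 -1.3 0 0 0;0 0 -1.1 0 0 0;0 0 0 0 0 0'|sed -n '2p;4p;5p'; python3 st.py 469.2 275 24 -.033
python3 - <<'E'
from h import *
r=cam("side"); crop(r,120,190,150,110,5,"g1")
E
```

```text
eef_pos: [468.3, 273.2, 31.8]
contact_force: [-0.2, 0.2, -0.0]
grip_width: 15.1
t 86.58 pos [468.3 273.2  31.8] jaw -0.031 tiltfix [ 0.004 -0.005] F [-0.2  0.2 -0. ] w 15.1 q6 2.13 q1 0.53
need cm [ 0.09  0.18 -0.78] turn -0.002
```

View pics/g1.png

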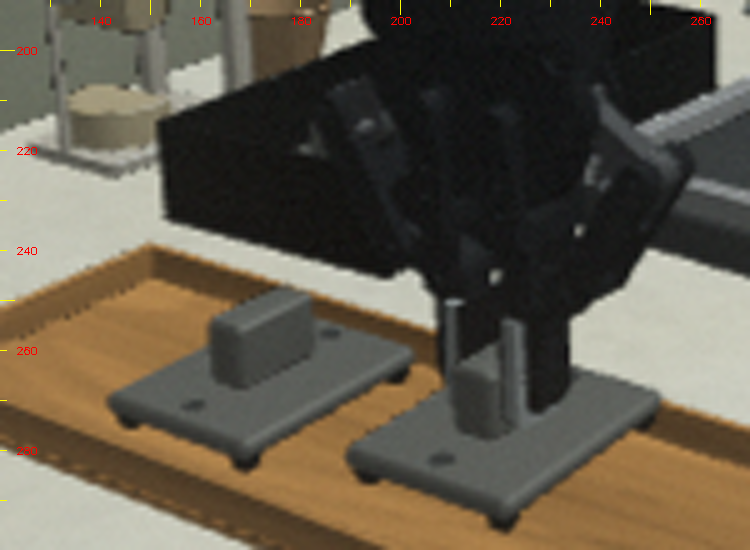

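```bash
python3 -m creep '0 .4 -.3 .004 -.005 0;0 0 -.2 0 0 0;0 0 0 0 0 0'|sed -n '2p;4p';python3 -m creep '0 0 -.2 0 0 0;0 0 0 0 0 0'|sed -n '2p;4p'; python3 -m creep '0 0 -.2 0 0 0;0 0 0 0 0 0'|sed -n '2p;4p'
```

```text
eef_pos: [469.7, 278.3, 28.2]
contact_force: [0.0, 0.3, 0.3]
eef_pos: [470.0, 278.5, 26.5]
contact_force: [0.8, -0.1, -1.7]
eef_pos: [470.0, 278.6, 24.5]
contact_force: [-1.2, 0.1, -1.5]
```

```bash
python3 -m creep '0 0 -.15 0 0 0;0 0 0 0 0 0'|sed -n '2p;4p';python3 -m creep '0 0 -.1 0 0 0;0 0 0 0 0 0'|sed -n '2p;4p'; python3 -m creep '0 0 0 0 0 0;0 0 0 0 0 0;0 0 0 0 0 0' 4|sed -n '2p;5p'; python3 -m creep '0 0 1.5 0 0 0;0 0 1.5 0 0 0;0 0 2 0 0 0;0 0 2 0 0 0;0 0 3 0 0 0;-.5 -4 2 0 0 0;-.5 -5 2 0 0 0;-.5 -5 0 0 0 0;-.5 -5 0 0 0 0;0 0 0 0 0 0'|sed -n 2p; python3 -m creep '-.5 -5 0 0 0 0;-.5 -5 0 0 0 0;-.5 -5 0 0 0 0;-.5 -5 0 0 0 0;-.5 -5 0 0 0 0;-.5 -5 0 0 0 0;-.5 -5 0 0 0 0;0 0 0 0 0 0' -|sed -n 2p;python3 - <<'E'
from h import *
r=cam("side"); crop(r,90,150,200,150,4,"g2")
r=cam("top"); crop(r,140,115,190,170,4,"g3")
E
```

```text
eef_pos: [470.0, 278.5, 22.8]
contact_force: [0.9, 0.7, -1.6]
eef_pos: [470.2, 278.6, 21.9]
contact_force: [-0.4, 0.8, -0.9]
eef_pos: [470.6, 278.9, 22.4]
grip_width: 39.9
eef_pos: [453.0, 85.6, 180.2]
eef_pos: [424.1, -269.5, 189.5]
```

View pics/g2.png

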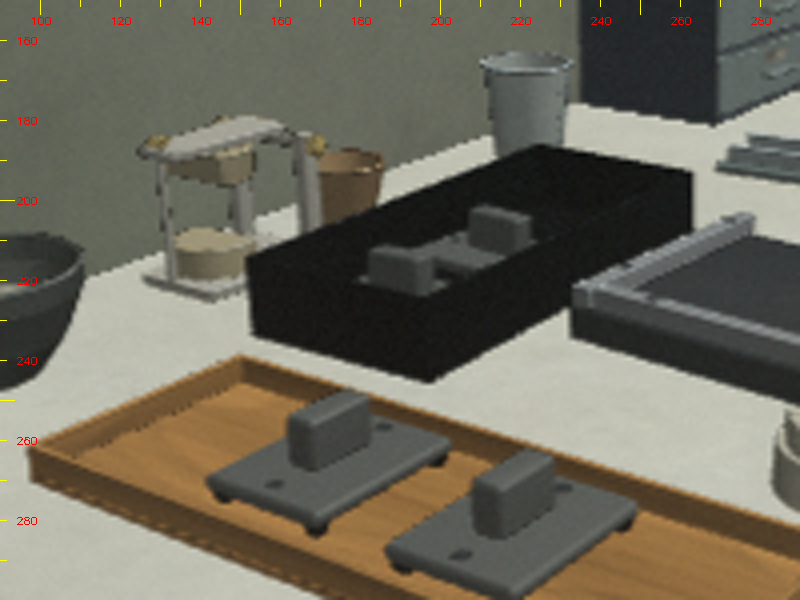

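View pics/g3.png

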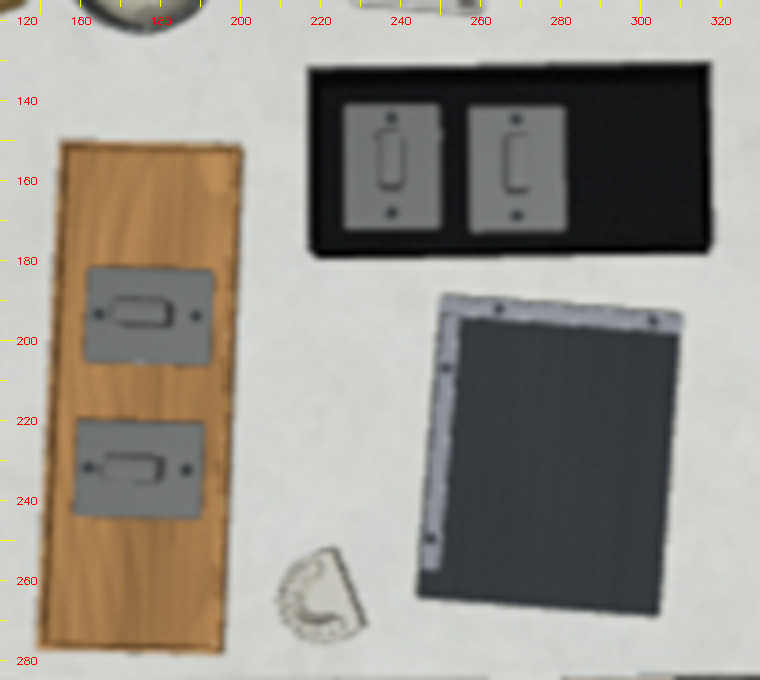

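Final pictures show two plates flat in the tray (about (177, 193) and (174, 232)) and two in the bin (about (238, 157) and (269, 157)). All are clear of the walls and of each other, and the cast hasn't moved. Handing in.

```bash
python3 st.py; python3 -c "
from plant import bot
print(bot.close_job())"
```

```text
t 90.72 pos [ 424.  -266.7  189.2] jaw -0.014 tiltfix [-0.01  0.04] F [-0.6 -0.1 -0.1] w 40.2 q6 1.00 q1 -0.58
the job is handed in; nothing more can be done
None
```

I checked all four plates from the near end of the rack outward, sorted them, and handed the job in at about 91 s of the 210 s allowed. No verdict was reported.

| Rack place | Stop height when pressed | What the plate did | Result |
|---|---|---|---|
| Nearest | 35.2 mm near-right, about 33.7 mm near-left and far-right | rocked in the pictures | warped, in the bin |
| Second | 33.7 mm near-right, 35.2 mm near-left | rocked in the pictures | warped, in the bin |
| Third | 33.9 mm at both near corners | no movement | true, in the tray |
| Far | 33.9 mm at both near corners | no movement | true, in the tray |

- **Last pictures:** two plates lie side by side on the tray floor and two on the bin floor, feet down and clear of each other and of the walls. The cast looks where it was. The round box was clear of the arm's path and looked unmoved in the last full side view, though I did not measure it. The arm was raised clear of everything.
- **Bin moved:** partway through, the bin shifted about 1 cm to the right while the arm was not touching it. Its two plates moved with it and still stand inside.
- **Not as planned:**
  - The first plate jammed briefly while sliding along the fence because I corrected a tool tilt the wrong way. I fixed this before pressing.
  - Its first press went to about 54 N, harder than intended but below the 120 N wrist limit.
  - Sideways contact with the fence hardly showed in the force reading, so I confirmed each plate was home by where the tool stopped and by the side picture.

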